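Nip a kiln prop in the bench caliper

TASK

Take the tall round tube from the ware board, stand it upright on the caliper's board between its open jaws and let go of it. Then slide the moving jaw along by its round knob until both jaws bear on the tube, lightly but firmly (some 3 to 10 N), without forcing it or pushing the jaw out of square. Let go, leaving the tube upright and nipped between both jaws, and do not disturb the other things on the ware board.

Things in the scene. Friction and masses are not known exactly. Their poses are not given: they have to be found in the camera images.
- tube_center (a point): Centre, half-way up, of the tall round kiln prop: an upright buff ceramic tube, 44 mm outside, 26 mm bore, 80 mm high, about 0.13 to 0.25 kg, loose. z is its axis. It starts standing in a row with two other buff props on a 12 mm thick plywood ware board; places in the row vary.
- tube: The same tall tube; origin at the centre of its underside.
- caliper: Bench caliper lying flat, fixed: 360 x 170 mm plywood board, 12 mm thick, aluminium beam along x at y = -55 mm. Origin: centre of the underside, at table height. +x runs along the beam from fixed to moving jaw, +y is the way the jaws stick out from the beam. The jaw faces cover y = -30 to +52 mm; stand the tube with its centre at y = -10 to +30 mm, x = -86 mm or more.
- seat (a point): A good place for the centre of the tube's underside: on the board's top at x = -80, y = +10 mm in the caliper's frame. It leaves a small gap to the fixed jaw, a few mm more does no harm: the moving jaw pushes the tube along the board (drag 1 to 2 N) up to the fixed jaw.
- fixed_jaw: The fixed steel jaw, 42 mm high. Origin on the beam centreline at x = -135 mm of the caliper (front face of its block), axes as the caliper. A bright steel pad stands 4 to 24 mm out of that face towards +x: set differently each time, not measured, rigid. The pad covers y = +24 to +108 mm here.
- jaw: The moving steel jaw with its knob. Origin on the beam's centreline, under the knob, at table height; axes as the caliper's when square. Its flat contact face is at x = -25 mm (looking to -x), from y = +7 to +115 mm, 14 to 40 mm above the table; the slider block below the knob (50 x 42 mm) has its top 44 mm above the table. It moves along the beam only.
- knob (a point): Point on the axis of the round steel knob on the moving jaw: an upright pin 18 mm in diameter standing on the slider block, from 44 to 94 mm above the table; this point is 70 mm above the table.
- slider (a joint): Travel of the moving jaw along the beam, m: distance of its face from the fixed jaw's block face; falls as it closes (towards -x of the caliper). The pad takes up 4 to 24 mm of it. It drags with about 4 N and stays where it is left, also against a nip of up to about 4 N.
- pivot (a joint): How far the moving jaw leans out of square on its springy play, rad (0 square; about the vertical axis through the knob). About 0.0016 rad per newton for a tube 65 mm from the beam's centreline; more than 0.025 rad (about 15 N there) is too much. Pushing at the knob before contact does not tilt it.
- post: Square solid buff prop 40 x 40 x 75 mm on the ware board, loose, not wanted; origin under its centre.
- stub: Short buff tube, 44 mm outside and only 35 mm high, on the ware board, loose, not wanted; origin under its centre.
- stylus: Thin wooden modelling stick, 8 mm thick and 150 mm long, lying on the ware board's robot-side edge; origin at the middle of its underside. Leave it alone.
Not all that is in view belongs to the job. Leave any purple or red look-alike of the tube alone.

How it is judged:
By the outcome, as a careful person would: the job done as asked, in the order asked, and still so for the second after the job is handed in, with the robot touching nothing.
It also fails if it takes over 72 s, if anything falls off the work surface, if the arm or the gripper's body presses on something with over 40 N, if the wrist force passes 120 N, or if a joint passes its speed limit or range.

ROBOT

A 7-joint arm with a two-finger parallel gripper is mounted at the origin on the work surface. World frame = base frame: x ahead of the robot, y to its left, z up, the work surface at z = 0. Lengths are in mm, angles in rad, forces in N, time in s.
With the tool pointing down it reaches from about 400 to 875 mm from the base axis. Payload 4.4 kg.
Tool frame: the origin (TCP) lies between the finger pads; the fingertips stand 19 mm ahead of it and the grasp point (between the pads) is the TCP; y points along the fingers, z is the direction in which the jaws open and shut, and the axes are right-handed (so a half turn about y gives the same grasp; the last joint's range is limited). The gripper opens to 85 mm and grips with 20 to 120 N. Pads are 22 mm wide; open, the fingers measure 114 mm over their backs; the gripper's body (76 mm by 85 mm) begins 54 mm behind the grasp point. The pads swing forward as they close: fully open they stand 13 mm farther back than shut.
Start: joints at [1.252, 0.628, 0.038, 1.517, -0.027, 0.996, -0.02], TCP at [162.602, -629.347, 250.313] pointing down, gripper open.
Joint ranges: [-3.06, 3.06], [-0.37, 2.12], [-1.25, 1.32], [0.18, 2.47], [-1.1, 4.24], [0.23, 1.98], [-2.94, 2.94]. Speed limits (rad/s): [2.57, 2.57, 3.14, 3.14, 3.14, 3.14, 3.14].

INTERFACE

Orientations are given as a 3x3 rotation matrix whose columns are the frame's x, y, z axes.
In Python, from bench import ctrl, imaging gives the robot as it stands. The module is installed in compiled form; this text tells all that it offers.
- The arm moves only by the tool send_rows, never from a script. Its arguments are lists of equal length, an entry for each row: "angular": the turn, a rotation vector about the tool's x, y, z in rad, a list of three; "linear": the shift along the tool's x, y, z in m, a list of three; "jaw": the opening, from 0 (shut) to 1 (fully open). In form: {"angular": [[ax, ay, az], ...], "linear": [[dx, dy, dz], ...], "jaw": [jaw, ...]}. A call has 1 to 5 rows; each row shifts and turns the pose as measured when the row begins, along the tool's axes as they then stand; what a row does not reach is not made up. A row lasts 1/10 s, in which the tool goes at most 50 mm and 8.59 degrees, less where a joint would pass 70% of its speed; a pose out of reach is approached as far as the arm can. A call with a gripper value outside its range is refused whole. The fingers move at their own pace and stop on an object; the grip force is fixed at half the most. Time passes only in rows, so rows that do not move let the fingers close. It gives the time, the measured TCP pose, the force and the opening at its end, in the units of the state.
- ctrl.read_state(): the state, without advancing time (a new reading comes with each control period).
- imaging.read_camera(name): name is "scene" or "top" or "wrist"; returns (picture, depth): 384x512x3 uint8, red, green, blue; 384x512 float32, mm along the optical axis (not along the pixel's ray), 0 where there is no reading.
- imaging.get_calibration(name): a dict with "fovy" (degrees; the focal length in pixels is half the picture's height over the tangent of half this angle, whatever the lens; pixels are square), "cx", "cy" (the principal point, pixels), "rvec" (rotation vector, rad) and "tvec" (3), from world to camera coordinates, as OpenCV has them; the wrist camera has in their place "T_tool_cam" (4x4, takes a point from camera to tool coordinates, whose origin is the TCP and whose axes are the tool frame's). Camera axes: x right, y down, z forward; pixel columns grow to the right and rows downward; lengths in mm; the calibration is good to about 2 mm. A picture is of the moment at which its call begins: read the wrist's pose just before it. get_calibration takes no time and is no camera call.
- ctrl.hand_in(): hands the job in, once; it reports no verdict.
The state is a dict: "time": time; "q": joint angles; "qd": joint speeds; "tau": joint torques, N m; "position": TCP position; "tool_rot": TCP orientation; "wrist_force": force on the tool from outside, world axes, zero at the start; "ft_torque": the same for the moment, N m; "opening": finger opening in mm.
Only numpy, scipy, OpenCV 4.12 (cv2) and the standard library are available. Lean on these libraries where they do the work, as an engineer would, in place of code of your own. Each camera call takes 0.05 s, during which the arm holds its last target.

## Working session

There is one attempt and no reset: what is moved stays moved. The work goes in short steps, Python scripts to look and compute and a tool call to move; the robot and the scene stay as the last step left them, time stands still between calls to the robot, and variables do not carry over. Pictures are saved under pics/ and viewed, and the job is handed in when it is done.

Besides the shell and the picture viewer there is one more tool, called by a JSON object that holds its "fn" and its "kwargs", one argument or row to a line. send_rows: Moves the arm, as the interface text tells. Its arguments: {"type":"object","properties":{"angular":{"type":"array","items":{"type":"array","items":{"type":"number"}}},"linear":{"type":"array","items":{"type":"array","items":{"type":"number"}}},"jaw":{"type":"array","items":{"type":"number"}}},"required":["angular","linear","jaw"]}

```bash
mkdir -p pics; cat > h.py <<'E'
import numpy as np, cv2
from bench import ctrl, imaging
def cal(n):
    c=imaging.get_calibration(n); f=192/np.tan(np.radians(c["fovy"])/2)
    K=np.array([[f,0,c["cx"]],[0,f,c["cy"]],[0,0,1.]])
    if "T_tool_cam" in c:
        s=ctrl.read_state(); T=np.eye(4); T[:3,:3]=s["tool_rot"]; T[:3,3]=s["position"]
        W=T@np.array(c["T_tool_cam"])   # cam->world
    else:
        R,_=cv2.Rodrigues(np.array(c["rvec"],float)); W=np.eye(4); W[:3,:3]=R.T; W[:3,3]=-R.T@np.array(c["tvec"],float).ravel()
    return K,W
def onplane(K,W,uv,z):
    uv=np.atleast_2d(uv).astype(float); d=np.c_[uv,np.ones(len(uv))]@np.linalg.inv(K).T@W[:3,:3].T
    o=W[:3,3]; return o+d*((z-o[2])/d[:,2])[:,None]
def cloud(K,W,dep):
    v,u=np.mgrid[:dep.shape[0],:dep.shape[1]]
    p=np.stack([(u-K[0,2])/K[0,0]*dep,(v-K[1,2])/K[1,1]*dep,dep],-1)
    return p@W[:3,:3].T+W[:3,3]
def proj(K,W,P):
    p=(np.atleast_2d(P)-W[:3,3])@W[:3,:3]; q=p@K.T; return q[:,:2]/q[:,2:]
E
python3 - <<'E'
from h import *
s=ctrl.read_state(); print(s["time"],s["position"],np.round(s["tool_rot"],3),s["opening"])
for n in ("scene","top","wrist"):
    K,W=cal(n); im,d=imaging.read_camera(n); np.savez(f"{n}0.npz",im=im,d=d,K=K,W=W)
    cv2.imwrite(f"pics/{n}0.png",cv2.resize(im[:,:,::-1],(768,576))); print(n,K[0],K[1,2],W[:3,3],(d>0).mean())
E
```

```text
0.0 [ 162.4728674  -628.75483253  249.3824357 ] [[-0.968 -0.     0.25 ]
 [-0.25   0.002 -0.968]
 [ 0.    -1.    -0.002]] 85.41872613733442
scene [348.81474456   0.         252.47896916] 192.79511186700805 [1005.44505149  -14.07052917  788.942565  ] 0.9959513346354166
top [476.18948557   0.         260.68966663] 190.70273933138856 [ 428.70472218  -91.38570277 1011.53095348] 0.9960835774739584
wrist [305.28391617   0.         263.74734683] 197.48841008163993 [ 232.99307774 -611.51657911  371.3322758 ] 0.996124267578125
```

View pics/scene0.png

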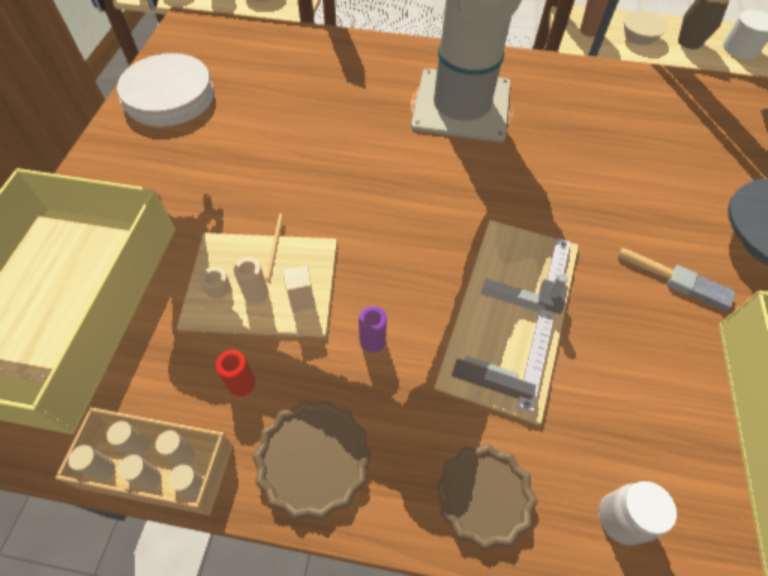

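View pics/top0.png

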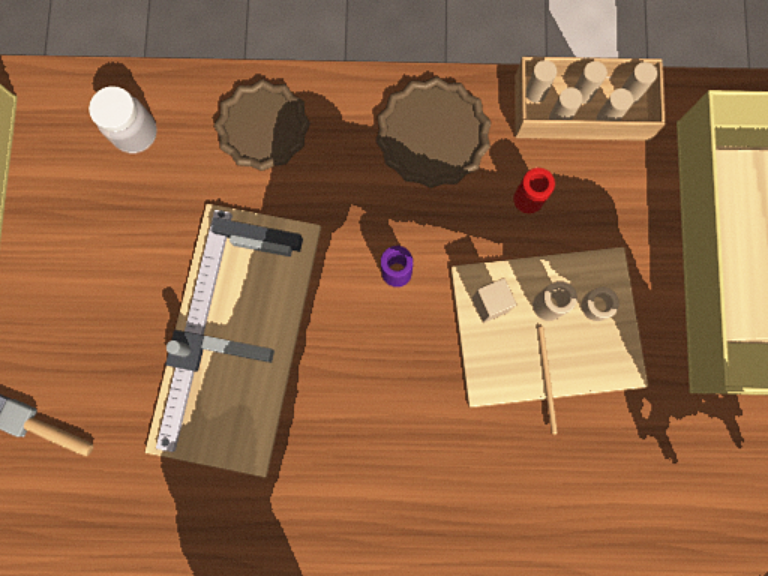

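View pics/wrist0.png

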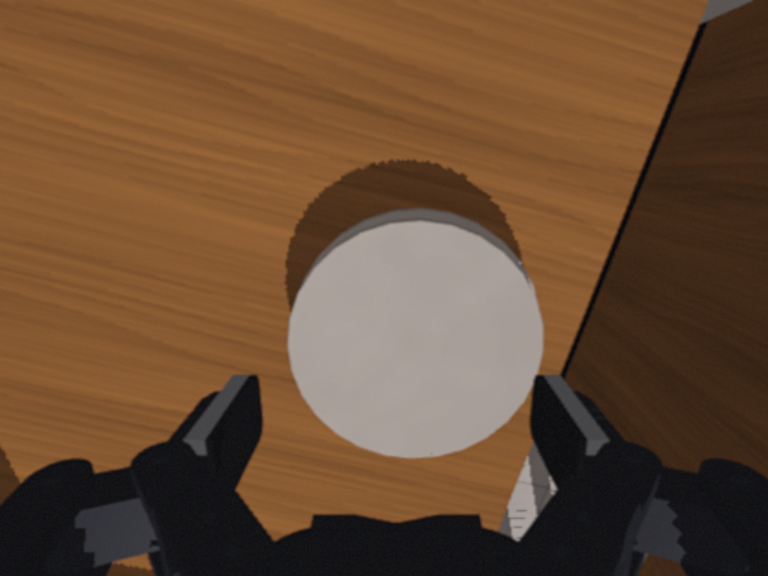

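Top view (768×576): the buff row on the ware board is the square post (495,300), middle tube (557,300) and right ring (602,305). The purple (397,267) and red (537,187) ones are look-alikes. The caliper is at left: fixed jaw (255,237), moving jaw (235,348), knob (178,347). I'll measure the heights to tell the tall tube from the stub.

```bash
python3 - <<'E'
from h import *
for n in ("top","scene"):
    z=np.load(n+"0.npz"); K,W,d,im=z["K"],z["W"],z["d"],z["im"]; P=cloud(K,W,d); Z=P[...,2]
    tb=(Z<3)&(Z>-8); print(n,"table z",np.median(Z[tb]))
    # things on ware board
    roi=(P[...,1]<-150)&(P[...,1]>-420)&(P[...,0]>330)&(P[...,0]<620)
    m=(roi&(Z>22)&(Z<130)).astype(np.uint8)
    k,l,st,c=cv2.connectedComponentsWithStats(m)
    for i in range(1,k):
        if st[i,4]>30:
            q=P[l==i]; zt=np.percentile(q[:,2],95); t=q[q[:,2]>zt-5]
            print(" comp",st[i],"ztop",zt.round(1),"center xy",((t.min(0)+t.max(0))/2).round(1),"size",np.ptp(t,0).round(1), im[l==i].mean(0).round())
    for name,u in (("caliper",None),):
        roi=(P[...,1]>-20)&(P[...,1]<320)&(P[...,0]>200)&(P[...,0]<750)
        m=(roi&(Z>30)&(Z<130)).astype(np.uint8)
        k,l,st,c=cv2.connectedComponentsWithStats(m)
        for i in range(1,k):
            if st[i,4]>30:
                q=P[l==i]; print(" cal",st[i],q.min(0).round(),q.max(0).round())
                r=cv2.minAreaRect(q[(q[:,2]>35)&(q[:,2]<50)][:,:2].astype(np.float32)); print("   rect",r)
                t=q[q[:,2]>80]
                if len(t)>5: print("   knob top",t.min(0).round(1),t.max(0).round(1),len(t))
    m=(roi&(Z>7)&(Z<17)).astype(np.uint8); m=cv2.morphologyEx(m,cv2.MORPH_OPEN,np.ones((3,3)))
    k,l,st,c=cv2.connectedComponentsWithStats(m)
    for i in range(1,k):
        if st[i,4]>100:
            q=P[l==i]; print(" board",st[i],np.median(q[:,2]).round(1),cv2.minAreaRect(q[:,:2].astype(np.float32)))
z=np.load("top0.npz"); im=z["im"]
cv2.imwrite("pics/crop_a.png",np.hstack([cv2.resize(im[150:300,290:440,::-1],(390,390),interpolation=3),cv2.resize(np.load("scene0.npz")["im"][140:240,110:210+50,::-1],(409,390),interpolation=3)[:, :390]]))
cv2.imwrite("pics/crop_c.png",cv2.resize(im[130:330,90:220,::-1],(390,600),interpolation=3))
E
```

```text
top table z 1.0082691160051809
 comp [315 185  29  30 546] ztop 90.5 center xy [ 577.7 -219.5   88.9] size [50.3 48.9  6.7] [200. 173. 140.]
 comp [356 187  29  26 538] ztop 95.3 center xy [ 578.6 -301.8   94.7] size [42.  43.5  8.7] [143. 121.  96.]
 comp [388 191  25  23 341] ztop 50.4 center xy [ 580.  -369.8   49.2] size [41.9 43.9  7.4] [143. 121.  97.]
 cal [140 145  61  25 816] [640.  47.  30.] [688. 173.  49.]
   rect ((663.2000732421875, 110.92257690429688), (124.64287567138672, 30.94675064086914), 80.16851043701172)
 cal [110 220  72  28 969] [474.  80.  30.] [530. 221.  99.]
   rect ((493.9264221191406, 150.87013244628906), (136.64584350585938, 49.41621017456055), 80.22328186035156)
   knob top [493.7 187.9  80.7] [510.2 205.1  99.2] 85
 board [131 136  17  29 181] 13.4 ((686.0487670898438, 188.42669677734375), (22.780254364013672, 65.44745635986328), 70.81108093261719)
 board [ 109  139  105  179 8887] 13.5 ((523.71337890625, 123.7251968383789), (143.91055297851562, 361.53717041015625), 80.0452880859375)
 board [117 164  19  56 346] 13.6 ((592.46630859375, 204.66470336914
[... 533 characters left out ...]
 [43.3 42.9  7.1] [159. 139. 110.]
 cal [321 182  58  27 716] [473.  82.  30.] [528. 222.  97.]
   rect ((493.5798645019531, 152.05181884765625), (136.23731994628906, 51.47954177856445), 81.90864562988281)
   knob top [493.1 189.8  80.5] [510.4 206.8  97.2] 63
 cal [302 237  55  29 699] [639.  48.  30.] [687. 173.  47.]
   rect ((662.017578125, 112.13241577148438), (124.64044952392578, 31.157920837402344), 80.0648193359375)
 board [ 290  147   86  135 5415] 13.8 ((524.3390502929688, 138.6996307373047), (170.24758911132812, 361.8487548828125), 80.2728042602539)
 board [376 162   9  22 124] 14.1 ((398.936767578125, 238.5597686767578), (15.619766235351562, 72.80484008789062), 80.15975189208984)
```

View pics/crop_a.png

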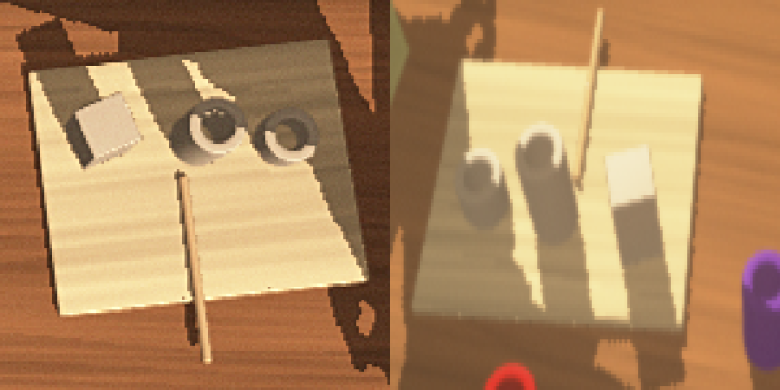

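View pics/crop_c.png

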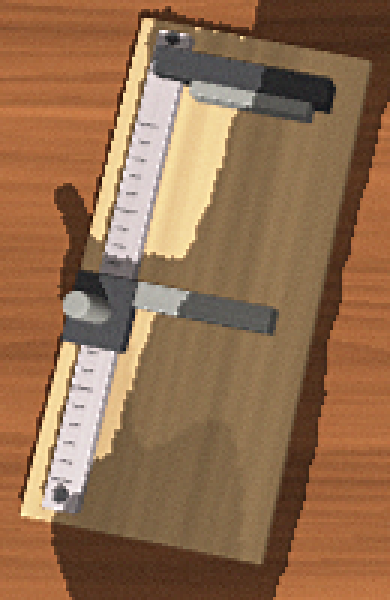

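Two views agree. The middle tube, at (577.4, −301), has its top at z≈93 (12+80) and is 44 mm wide, so it is the tall one. The right ring's top is at 49, so it is the stub. The left square's top is at 89, so it is the post. The crop confirms this. Next I'll get the caliper frame and write a planner helper.

```bash
cat >> h.py <<'E'
def plan(target, zdir_deg, step=45, maxang=0.13, n=5):
    """print next rows (tool axes) towards target (mm) with tool pointing down and z axis at azimuth zdir_deg"""
    from scipy.spatial.transform import Rotation as Ro
    s=ctrl.read_state(); p=np.array(s["position"]); R=np.array(s["tool_rot"])
    a=np.radians(zdir_deg); z=np.array([np.cos(a),np.sin(a),0]); y=np.array([0,0,-1.]); Rt=np.c_[np.cross(y,z),y,z]
    rv=Ro.from_matrix(R.T@Rt).as_rotvec(); d=np.array(target)-p
    N=max(1,int(np.ceil(max(np.linalg.norm(d)/step,np.linalg.norm(rv)/maxang))))
    print("t",round(s["time"],2),"pos",p.round(1),"d",d.round(1),"ang left",rv.round(3),"rows",N,"open",round(s["opening"],1),"F",np.round(s["wrist_force"],1))
    A,L=[],[]
    for i in range(min(n,N)):
        A.append((rv/N).round(3).tolist()); L.append((R.T@d/N/1000).round(4).tolist()); R=R@Ro.from_rotvec(rv/N).as_matrix()
    print('angular',A,'\nlinear',L)
E
python3 - <<'E'
from h import *
for n in ("top","scene"):
    z=np.load(n+"0.npz"); P=cloud(z["K"],z["W"],z["d"]); Z=P[...,2]
    roi=(P[...,1]>-20)&(P[...,1]<320)&(P[...,0]>200)&(P[...,0]<750)
    m=(roi&(Z>8)).astype(np.uint8); k,l,st,c=cv2.connectedComponentsWithStats(m); i=1+np.argmax(st[1:,4])
    q=P[l==i]; print(n,cv2.minAreaRect(q[:,:2].astype(np.float32)))
plan([577.4,-301,190],0)
E
```

```text
top ((526.3977661132812, 137.58465576171875), (171.73512268066406, 360.50494384765625), 80.32465362548828)
scene ((524.3390502929688, 138.6996307373047), (170.24758911132812, 361.8487548828125), 80.2728042602539)
t 0.15 pos [ 162.5 -628.9  249.6] d [414.9 327.9 -59.6] ang left [ 1.000e-03 -1.318e+00 -1.000e-03] rows 12 open 85.3 F [-0.8 -1.3  0.1]
angular [[0.0, -0.11, -0.0], [0.0, -0.11, -0.0], [0.0, -0.11, -0.0], [0.0, -0.11, -0.0], [0.0, -0.11, -0.0]] 
linear [[-0.0403, 0.005, -0.0178], [-0.042, 0.005, -0.0133], [-0.0432, 0.005, -0.0086], [-0.0439, 0.005, -0.0038], [-0.0441, 0.005, 0.001]]
```

{"fn": "send_rows", "kwargs": {
  "angular": [
    [0,-0.11,0],
    [0,-0.11,0],
    [0,-0.11,0],
    [0,-0.11,0],
    [0,-0.11,0]
  ],
  "linear": [
    [-0.04,0,-0.018],
    [-0.042,0,-0.013],
    [-0.043,0,-0.009],
    [-0.044,0,-0.004],
    [-0.044,0,0.001]
  ],
  "jaw": [1,1,1,1,1]
}}

```text
time: 0.65
position: [330.0, -492.5, 246.7]
tool_rot: [[-0.692, -0.008, 0.722], [-0.722, -0.001, -0.692], [0.006, -1.0, -0.005]]
wrist_force: [0.6, -0.6, -0.1]
opening: 85.2
```

```bash
python3 -c "
from h import *
plan([577.4,-301,230],0)"
```

```text
t 0.65 pos [ 330.  -492.5  246.7] d [247.4 191.5 -16.7] ang left [ 0.007 -0.764  0.004] rows 7 open 85.2 F [ 0.6 -0.6 -0.1]
angular [[0.001, -0.109, 0.001], [0.001, -0.109, 0.001], [0.001, -0.109, 0.001], [0.001, -0.109, 0.001], [0.001, -0.109, 0.001]] 
linear [[-0.0442, 0.0021, 0.0066], [-0.0432, 0.0021, 0.0114], [-0.0417, 0.0022, 0.016], [-0.0397, 0.0022, 0.0205], [-0.0373, 0.0022, 0.0247]]
```

{"fn": "send_rows", "kwargs": {
  "angular": [
    [0.001,-0.11,0.001],
    [0.001,-0.11,0.001],
    [0.001,-0.11,0.001],
    [0.001,-0.11,0.001],
    [0.001,-0.11,0.001]
  ],
  "linear": [
    [-0.044,0.002,0.007],
    [-0.043,0.002,0.011],
    [-0.042,0.002,0.016],
    [-0.04,0.002,0.02],
    [-0.037,0.002,0.025]
  ],
  "jaw": [1,1,1,1,1]
}}

```text
time: 1.15
position: [510.4, -347.5, 235.1]
tool_rot: [[-0.19, -0.002, 0.982], [-0.982, 0.001, -0.19], [-0.001, -1.0, -0.002]]
wrist_force: [0.8, -0.7, -0.3]
opening: 85.4
```

```bash
python3 -c "
from h import *
plan([577.4,-301,220],0)"
```

```text
t 1.15 pos [ 510.4 -347.5  235.1] d [ 67.   46.5 -15.1] ang left [ 0.002 -0.191 -0.001] rows 2 open 85.4 F [ 0.8 -0.7 -0.3]
angular [[0.001, -0.096, -0.0], [0.001, -0.096, -0.0]] 
linear [[-0.0292, 0.0075, 0.0285], [-0.0264, 0.0075, 0.0311]]
```

{"fn": "send_rows", "kwargs": {
  "angular": [
    [0,-0.096,0],
    [0,-0.096,0],
    [0,0,0],
    [0,0,0]
  ],
  "linear": [
    [-0.029,0.008,0.028],
    [-0.026,0.008,0.031],
    [0,0,0],
    [0,0,0]
  ],
  "jaw": [1,1,1,1]
}}

```text
time: 1.55
position: [584.5, -290.5, 217.1]
tool_rot: [[0.022, 0.001, 1.0], [-1.0, 0.007, 0.022], [-0.007, -1.0, 0.001]]
wrist_force: [-0.6, -0.8, 1.2]
opening: 85.3
```

```bash
python3 - <<'E'
from h import *
K,W=cal("wrist"); im,d=imaging.read_camera("wrist"); np.savez("wrist1.npz",im=im,d=d,K=K,W=W)
cv2.imwrite("pics/wrist1.png",cv2.resize(im[:,:,::-1],(768,576)))
P=cloud(K,W,d); Z=P[...,2]
m=((Z>22)&(Z<110)).astype(np.uint8); k,l,st,c=cv2.connectedComponentsWithStats(m)
for i in range(1,k):
    if st[i,4]>80:
        q=P[l==i]; zt=np.percentile(q[:,2],90); t=q[abs(q[:,2]-zt)<5]
        print(st[i],zt.round(1),((t.min(0)+t.max(0))/2).round(1),np.ptp(t,0).round(1),cv2.minEnclosingCircle(t[:,:2].astype(np.float32)))
plan([577.4,-301,72],0)
E
```

```text
[443   4  16  25 140] 23.9 [ 752.2 -134.1   23.4] [12.1 20.   2.8] ((754.583740234375, -134.09288024902344), 10.155499458312988)
[442  44  15  26 166] 23.8 [ 759.2 -168.1   23.5] [15.3 21.8  3.1] ((761.4615478515625, -167.71487426757812), 11.682477951049805)
[ 224   77   63   66 2543] 86.1 [ 575.8 -221.1   84.7] [50.3 50.7  5.8] ((575.9385986328125, -220.97735595703125), 26.92310905456543)
[457  78  15  19 127] 23.9 [ 778.8 -195.2   23.6] [15.6 16.4  3.1] ((779.168701171875, -194.63604736328125), 10.02678394317627)
[480  99  24  15 124] 23.9 [ 808.5 -212.4   23.3] [24.6 13.1  2.6] ((808.3651123046875, -209.38809204101562), 12.725863456726074)
[ 386  150   74   56 3007] 78.6 [ 734.5 -278.6   76.9] [43.7 42.7  6.5] ((734.4078979492188, -278.62548828125), 21.946741104125977)
[ 462  156   50  159 4291] 57.1 [ 839.3 -363.6   57.1] [ 23.7 114.    9.9] ((829.0399169921875, -363.6015625), 56.98983383178711)
[ 230  169   50  106 3632] 90.5 [ 576.5 -302.4   89. ] [42.6 43.   7. ] ((576.7316284179688, -302.379638671875), 21.845617294311523)
[168 340 122  20 753] 42.6 [ 500.8 -501.2   42.5] [37.2  3.   9.8] ((500.7724609375, -500.1909484863281), 18.601970672607422)
[320 342  38  18 399] 40.6 [ 677.8 -500.9   40.6] [31.5  3.3  9.6] ((677.8260498046875, -500.8143310546875), 15.750527381896973)
[425 369  32  15 329] 77.9 [ 781.3 -500.9   76.5] [34.7  3.5  7.1] ((781.349609375, -501.01123046875), 17.337177276611328)
t 1.6 pos [ 584.8 -289.6  217.1] d [  -7.4  -11.4 -145.1] ang left [-0.002  0.023 -0.008] rows 4 open 85.2 F [1.  0.9 0.6]
angular [[-0.0, 0.006, -0.002], [-0.0, 0.006, -0.002], [-0.0, 0.006, -0.002], [-0.0, 0.006, -0.002]] 
linear [[0.0031, 0.0363, -0.002], [0.003, 0.0363, -0.0019], [0.003, 0.0363, -0.0019], [0.0029, 0.0363, -0.0019]]
```

View pics/wrist1.png

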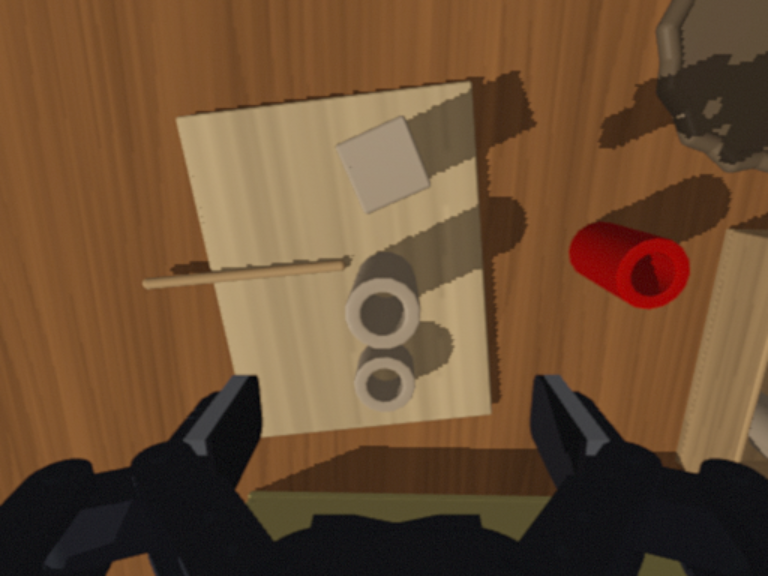

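The wrist view shows the tall tube (382,312) between the post (383,165) and the stub (385,385), with the stylus (245,272) pointing at it. The wrist puts the tube at (576.7, −302.3), top z≈91, which agrees with the other views. I'll grasp at z≈72 with the jaws along world x.

{"fn": "send_rows", "kwargs": {
  "angular": [
    [0,0.02,-0.006],
    [0,0,0],
    [0,0,0],
    [0,0,0]
  ],
  "linear": [
    [0.012,0.02,-0.008],
    [0,0.025,0],
    [0,0.02,0],
    [0,0,0]
  ],
  "jaw": [1,1,1,1]
}}

```text
time: 2.0
position: [573.6, -307.3, 151.7]
tool_rot: [[-0.007, 0.002, 1.0], [-1.0, -0.002, -0.007], [0.002, -1.0, 0.002]]
wrist_force: [0.3, 0.2, -0.2]
opening: 85.7
```

```bash
python3 -c "
from h import *
plan([576.8,-302,72],0,30)"
```

```text
t 2.0 pos [ 573.6 -307.3  151.7] d [  3.2   5.3 -79.7] ang left [-0.002 -0.007  0.002] rows 3 open 85.7 F [ 0.3  0.2 -0.2]
angular [[-0.001, -0.002, 0.001], [-0.001, -0.002, 0.001], [-0.001, -0.002, 0.001]] 
linear [[-0.0018, 0.0266, 0.001], [-0.0018, 0.0266, 0.001], [-0.0018, 0.0266, 0.001]]
```

{"fn": "send_rows", "kwargs": {
  "angular": [
    [0,-0.005,0],
    [0,0,0],
    [0,0,0]
  ],
  "linear": [
    [-0.004,0.012,0.002],
    [0,0,0],
    [0,0,0]
  ],
  "jaw": [1,1,1]
}}

```text
time: 2.3
position: [575.5, -305.4, 141.1]
tool_rot: [[-0.006, 0.003, 1.0], [-1.0, -0.004, -0.005], [0.004, -1.0, 0.004]]
wrist_force: [-0.1, -0.1, 0.6]
opening: 85.5
```

```bash
python3 -c "
from h import *
plan([576.8,-302,72],0,30)"
```

```text
t 2.3 pos [ 575.5 -305.4  141.1] d [  1.3   3.4 -69.1] ang left [-0.004 -0.006  0.004] rows 3 open 85.5 F [-0.1 -0.1  0.6]
angular [[-0.001, -0.002, 0.001], [-0.001, -0.002, 0.001], [-0.001, -0.002, 0.001]] 
linear [[-0.0012, 0.023, 0.0004], [-0.0012, 0.023, 0.0004], [-0.0012, 0.023, 0.0004]]
```

{"fn": "send_rows", "kwargs": {
  "angular": [
    [-0.002,-0.003,0.002],
    [0,0,0],
    [0,0,0],
    [0,0,0]
  ],
  "linear": [
    [-0.003,0.022,0.001],
    [0,0.022,0],
    [0,0.02,0],
    [0,0,0]
  ],
  "jaw": [1,1,1,1]
}}

```text
time: 2.7
position: [580.1, -304.0, 80.3]
tool_rot: [[-0.003, 0.01, 1.0], [-1.0, -0.006, -0.003], [0.006, -1.0, 0.01]]
wrist_force: [-1.0, -0.1, -0.1]
opening: 85.3
```

```bash
python3 -c "
from h import *
plan([576.8,-302,72],0,30)"
```

```text
t 2.7 pos [ 580.1 -304.    80.3] d [-3.3  2.  -8.3] ang left [-0.01  -0.003  0.006] rows 1 open 85.3 F [-1.  -0.1 -0.1]
angular [[-0.01, -0.003, 0.006]] 
linear [[-0.002, 0.0082, -0.0034]]
```

{"fn": "send_rows", "kwargs": {
  "angular": [
    [-0.01,-0.003,0.006],
    [0,0,0],
    [0,0,0]
  ],
  "linear": [
    [-0.002,0.008,-0.003],
    [0,0,0],
    [0,0,0]
  ],
  "jaw": [1,1,1]
}}

```text
time: 3.0
position: [579.0, -302.5, 74.9]
tool_rot: [[0.0, 0.003, 1.0], [-1.0, -0.002, 0.0], [0.002, -1.0, 0.003]]
wrist_force: [0.6, 0.0, 0.1]
opening: 85.6
```

```bash
python3 - <<'E'
from h import *
plan([576.8,-302,72],0,30)
K,W=cal("wrist"); im,d=imaging.read_camera("wrist")
cv2.imwrite("pics/wrist2.png",cv2.resize(im[:,:,::-1],(768,576)))
E
```

```text
t 3.0 pos [ 579.  -302.5   74.9] d [-2.2  0.5 -2.9] ang left [-0.003  0.     0.002] rows 1 open 85.6 F [0.6 0.  0.1]
angular [[-0.003, 0.0, 0.002]] 
linear [[-0.0005, 0.0029, -0.0022]]
```

View pics/wrist2.png

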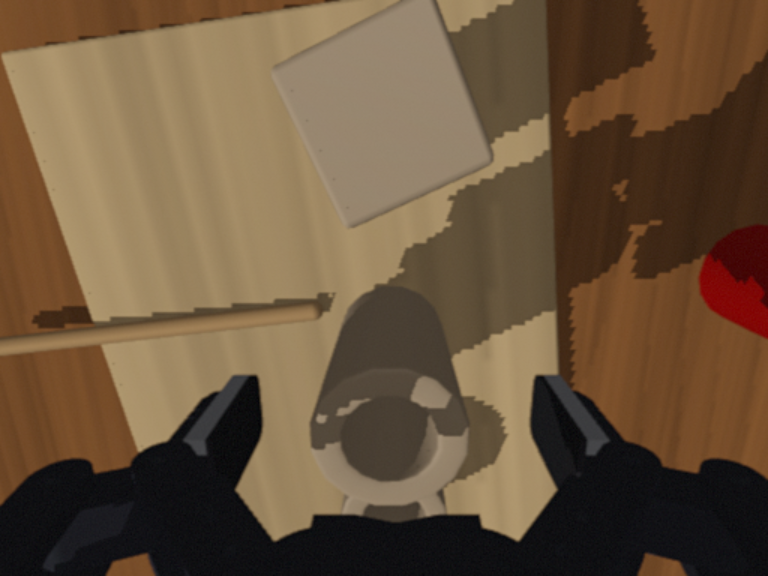

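The tube top (390,437) sits between the pads (about 250 and 545). The offset is about 2 mm towards −x, so I'll shift and close.

{"fn": "send_rows", "kwargs": {
  "angular": [
    [-0.003,0,0.002],
    [0,0,0],
    [0,0,0],
    [0,0,0],
    [0,0,0]
  ],
  "linear": [
    [0,0.002,-0.002],
    [0,0,0],
    [0,0,0],
    [0,0,0],
    [0,0,0]
  ],
  "jaw": [1,0.7,0.4,0,0]
}}

```text
time: 3.55
position: [577.7, -303.3, 74.7]
tool_rot: [[-0.0, 0.003, 1.0], [-1.0, -0.001, -0.0], [0.001, -1.0, 0.003]]
wrist_force: [-0.5, -0.6, 2.4]
opening: 42.2
```

{"fn": "send_rows", "kwargs": {
  "angular": [
    [0,0,0],
    [0,0,0],
    [0,0,0],
    [0,0,0]
  ],
  "linear": [
    [0,0,0],
    [0,0,0],
    [0,0,0],
    [0,0,0]
  ],
  "jaw": [0,0,0,0]
}}

```text
time: 3.95
position: [577.7, -303.3, 74.7]
tool_rot: [[-0.0, 0.003, 1.0], [-1.0, -0.001, -0.0], [0.001, -1.0, 0.003]]
wrist_force: [-0.6, -0.6, 0.4]
opening: 42.0
```

{"fn": "send_rows", "kwargs": {
  "angular": [
    [0,0,0],
    [0,0,0],
    [0,0,0],
    [0,0,0],
    [0,0,0]
  ],
  "linear": [
    [0,-0.01,0],
    [0,-0.02,0],
    [0,-0.03,0],
    [0,-0.03,0],
    [0,-0.02,0]
  ],
  "jaw": [0,0,0,0,0]
}}

```text
time: 4.45
position: [574.1, -301.4, 185.0]
tool_rot: [[0.001, -0.008, 1.0], [-1.0, 0.004, 0.001], [-0.004, -1.0, -0.008]]
wrist_force: [1.1, -0.1, -3.0]
opening: 42.3
```

```bash
python3 - <<'E'
from h import *
xc=np.array([-0.9857,0.1685,0]); yc=np.array([-0.1685,-0.9857,0]); o=np.array([525.4,138.2,0])
for a in (80.3,): 
    print(np.cos(np.radians(a)),np.sin(np.radians(a)))
seat=o-80*xc+10*yc; print("seat",seat, "knob in cal",[(np.array([501.9,197.5,0])-o)@v for v in (xc,yc)])
plan([seat[0],seat[1],190],80.3,40)
E
```

```text
0.16848937956500276 0.9857034690888535
seat [602.571 114.863   0.   ] knob in cal [np.float64(33.156000000000006), np.float64(-54.49226000000001)]
t 4.45 pos [ 574.1 -301.4  185. ] d [ 28.5 416.3   5. ] ang left [ 0.003 -1.401 -0.009] rows 11 open 42.3 F [ 1.1 -0.1 -3. ]
angular [[0.0, -0.127, -0.001], [0.0, -0.127, -0.001], [0.0, -0.127, -0.001], [0.0, -0.127, -0.001], [0.0, -0.127, -0.001]] 
linear [[-0.0378, -0.0003, 0.0026], [-0.0372, -0.0003, 0.0074], [-0.036, -0.0004, 0.0121], [-0.0341, -0.0004, 0.0165], [-0.0318, -0.0004, 0.0207]]
```

{"fn": "send_rows", "kwargs": {
  "angular": [
    [0,-0.127,0],
    [0,-0.127,0],
    [0,-0.127,0],
    [0,-0.127,0],
    [0,-0.127,0]
  ],
  "linear": [
    [-0.038,0,0.003],
    [-0.037,0,0.007],
    [-0.036,0,0.012],
    [-0.034,0,0.016],
    [-0.032,0,0.021]
  ],
  "jaw": [0,0,0,0,0]
}}

```text
time: 4.95
position: [587.1, -117.5, 191.5]
tool_rot: [[0.601, 0.001, 0.799], [-0.799, -0.007, 0.601], [0.007, -1.0, -0.004]]
wrist_force: [0.8, -0.2, -1.5]
opening: 42.0
```

```bash
python3 - <<'E'
from h import *
plan([602.6,114.9,190],80.3,40)
E
```

```text
t 4.95 pos [ 587.1 -117.5  191.5] d [ 15.5 232.4  -1.5] ang left [ 0.006 -0.757  0.005] rows 6 open 42.0 F [ 0.8 -0.2 -1.5]
angular [[0.001, -0.126, 0.001], [0.001, -0.126, 0.001], [0.001, -0.126, 0.001], [0.001, -0.126, 0.001], [0.001, -0.126, 0.001]] 
linear [[-0.0294, -0.0, 0.0253], [-0.026, 0.0, 0.0288], [-0.0222, 0.0001, 0.0319], [-0.018, 0.0001, 0.0344], [-0.0135, 0.0002, 0.0364]]
```

{"fn": "send_rows", "kwargs": {
  "angular": [
    [0.001,-0.126,0.001],
    [0.001,-0.126,0.001],
    [0.001,-0.126,0.001],
    [0.001,-0.126,0.001],
    [0.001,-0.126,0.001]
  ],
  "linear": [
    [-0.029,0,0.025],
    [-0.026,0,0.029],
    [-0.022,0,0.032],
    [-0.018,0,0.034],
    [-0.01,0,0.028]
  ],
  "jaw": [0,0,0,0,0]
}}

```text
time: 5.45
position: [597.1, 74.7, 193.6]
tool_rot: [[0.964, 0.002, 0.265], [-0.265, -0.002, 0.964], [0.002, -1.0, -0.001]]
wrist_force: [0.5, 0.2, -2.2]
opening: 42.1
```

{"fn": "send_rows", "kwargs": {
  "angular": [
    [0,-0.05,0],
    [0,0,0],
    [0,0,0]
  ],
  "linear": [
    [0,0,0.01],
    [0,0,0],
    [0,0,0]
  ],
  "jaw": [0,0,0]
}}

```text
time: 5.75
position: [598.7, 91.3, 195.0]
tool_rot: [[0.979, 0.002, 0.205], [-0.205, 0.002, 0.979], [0.002, -1.0, 0.002]]
wrist_force: [-0.7, -0.9, -1.8]
opening: 42.2
```

```bash
python3 - <<'E'
from h import *
plan([602.6,114.9,190],80.3,40)
for n in ("top","scene","wrist"):
    K,W=cal(n); im,d=imaging.read_camera(n); np.savez(n+"3.npz",im=im,d=d,K=K,W=W)
    cv2.imwrite(f"pics/{n}3.png",cv2.resize(im[:,:,::-1],(768,576)))
K,W=cal("wrist"); P=cloud(K,W,d); s=ctrl.read_state()
L=(P-s["position"])@np.array(s["tool_rot"])
u,v=396//1,0
m=(abs(L[...,2])<24)&(abs(L[...,0])<40)&(L[...,1]<40)&(L[...,1]>-40)
q=L[m]; t=q[q[:,1]<np.percentile(q[:,1],5)+6]; print("tube top in tool",len(q),t.min(0).round(1),t.max(0).round(1))
E
```

```text
t 5.75 pos [598.7  91.3 195. ] d [ 3.9 23.6 -5. ] ang left [-0.002 -0.037  0.002] rows 1 open 42.2 F [-0.7 -0.9 -1.8]
angular [[-0.002, -0.037, 0.002]] 
linear [[-0.0011, 0.005, 0.0239]]
tube top in tool 12976 [-23.9 -39.7 -24. ] [ 20.4 -12.9  24. ]
```

View pics/wrist3.png

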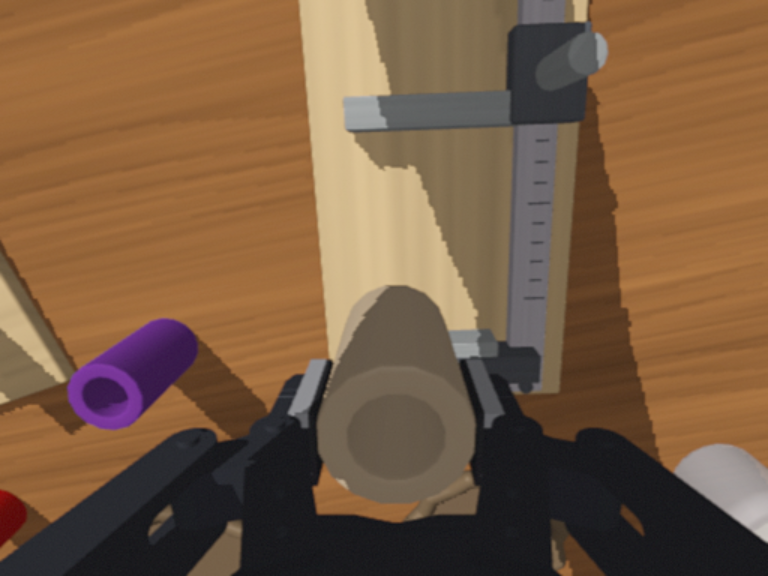

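View pics/scene3.png

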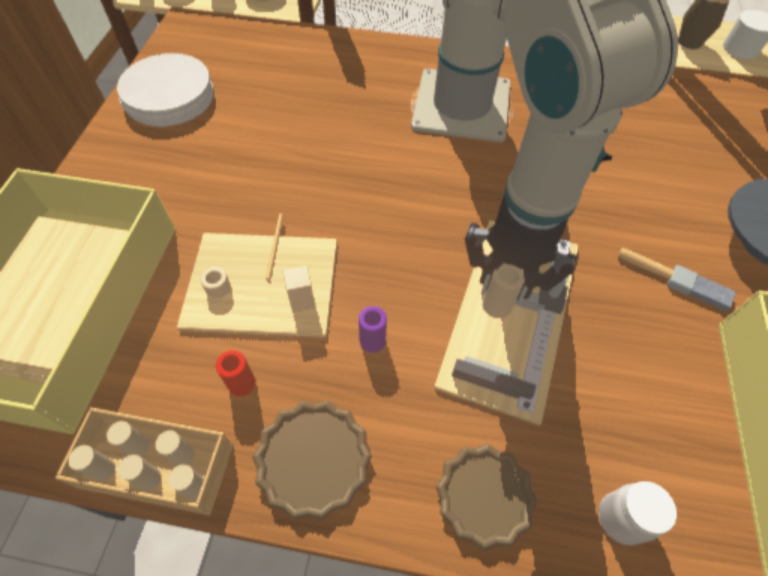

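The tube is held squarely: its top is at (397,432) in the wrist view. The post, stub and stylus are unmoved in the scene view. Next I'll correct the position and lower.

{"fn": "send_rows", "kwargs": {
  "angular": [
    [-0.002,-0.037,0.002],
    [0,0,0],
    [0,0,0]
  ],
  "linear": [
    [0,0.01,0.024],
    [0,0,0],
    [0,0,0]
  ],
  "jaw": [0,0,0]
}}

```text
time: 6.2
position: [604.7, 108.6, 184.6]
tool_rot: [[0.984, -0.0, 0.178], [-0.178, -0.004, 0.984], [0.001, -1.0, -0.004]]
wrist_force: [0.5, -0.2, -1.4]
opening: 42.1
```

```bash
python3 - <<'E'
from h import *
plan([604,114.9,110],80.3,25)
xc=np.array([-0.9857,0.1685,0]); yc=np.array([-0.1685,-0.9857,0]); o=np.array([525.4,138.2,0])
for n in ("top0","scene0","wrist3"):
    z=np.load(n+".npz"); P=cloud(z["K"],z["W"],z["d"])-o; X=P@xc;Y=P@yc;Z=P[...,2]
    for nm,m in (("fixed",(Z>30)&(Z<55)&(X<-90)&(X>-170)&(Y>-20)&(Y<45)),("mov",(Z>30)&(Z<55)&(X>-20)&(X<60)&(Y>-20)&(Y<45))):
        if m.sum()>20: print(n,nm,m.sum(),np.percentile(X[m],[1,99]).round(1))
E
```

```text
t 6.2 pos [604.7 108.6 184.6] d [ -0.7   6.3 -74.6] ang left [ 0.004 -0.009  0.001] rows 3 open 42.1 F [ 0.5 -0.2 -1.4]
angular [[0.001, -0.003, 0.0], [0.001, -0.003, 0.0], [0.001, -0.003, 0.0]] 
linear [[-0.0006, 0.0249, 0.0021], [-0.0006, 0.0249, 0.0021], [-0.0006, 0.0249, 0.0021]]
top0 fixed 467 [-155.2 -125.3]
top0 mov 285 [ 8.5 26.2]
scene0 fixed 393 [-154.5 -124.2]
scene0 mov 219 [ 9.2 28.9]
wrist3 fixed 266 [-136.5 -124. ]
wrist3 mov 1768 [ 9.4 27.2]
```

Pad front is at x≈−124.5, so the tube (edge −102) will have about 22 mm of gap. Lowering.

{"fn": "send_rows", "kwargs": {
  "angular": [
    [0.003,-0.006,0],
    [0,0,0],
    [0,0,0],
    [0,0,0],
    [0,0,0]
  ],
  "linear": [
    [-0.001,0.02,0.005],
    [0,0.025,0],
    [0,0.02,0],
    [0,0,0],
    [0,0,0]
  ],
  "jaw": [0,0,0,0,0]
}}

```text
time: 6.7
position: [606.4, 107.4, 119.5]
tool_rot: [[0.983, 0.003, 0.182], [-0.182, -0.004, 0.983], [0.004, -1.0, -0.004]]
wrist_force: [0.5, -0.0, -2.6]
opening: 42.1
```

```bash
python3 - <<'E'
from h import *
plan([604,114.9,75],80.3,10)
E
```

```text
t 6.7 pos [606.4 107.4 119.5] d [ -2.4   7.5 -44.5] ang left [ 0.004 -0.013  0.004] rows 5 open 42.1 F [ 0.5 -0.  -2.6]
angular [[0.001, -0.003, 0.001], [0.001, -0.003, 0.001], [0.001, -0.003, 0.001], [0.001, -0.003, 0.001], [0.001, -0.003, 0.001]] 
linear [[-0.0008, 0.0089, 0.0014], [-0.0008, 0.0089, 0.0014], [-0.0008, 0.0089, 0.0014], [-0.0007, 0.0089, 0.0014], [-0.0007, 0.0089, 0.0014]]
```

{"fn": "send_rows", "kwargs": {
  "angular": [
    [0.004,-0.013,0.004],
    [0,0,0],
    [0,0,0],
    [0,0,0],
    [0,0,0]
  ],
  "linear": [
    [-0.004,0.008,0.008],
    [0,0.01,0],
    [0,0.01,0.001],
    [0,0.008,0],
    [0,0,0]
  ],
  "jaw": [0,0,0,0,0]
}}

```text
time: 7.2
position: [605.7, 117.5, 83.5]
tool_rot: [[0.986, 0.004, 0.169], [-0.17, 0.001, 0.986], [0.004, -1.0, 0.002]]
wrist_force: [-0.7, -0.0, -1.1]
opening: 42.0
```

```bash
python3 - <<'E'
from h import *
plan([604,114.9,75],80.3,3)
E
```

```text
t 7.2 pos [605.7 117.5  83.5] d [-1.7 -2.6 -8.5] ang left [-0.002 -0.001  0.004] rows 4 open 42.0 F [-0.7 -0.  -1.1]
angular [[-0.001, -0.0, 0.001], [-0.001, -0.0, 0.001], [-0.001, -0.0, 0.001], [-0.001, -0.0, 0.001]] 
linear [[-0.0003, 0.0021, -0.0007], [-0.0003, 0.0021, -0.0007], [-0.0003, 0.0021, -0.0007], [-0.0003, 0.0021, -0.0007]]
```

{"fn": "send_rows", "kwargs": {
  "angular": [
    [-0.002,0,0.004],
    [0,0,0],
    [0,0,0],
    [0,0,0],
    [0,0,0]
  ],
  "linear": [
    [0,0.003,-0.002],
    [0,0.002,0],
    [0,0.002,0],
    [0,0.001,0],
    [0,0,0]
  ],
  "jaw": [0,0,0,0,0]
}}

```text
time: 7.7
position: [605.8, 115.3, 75.0]
tool_rot: [[0.985, 0.0, 0.17], [-0.17, 0.0, 0.985], [0.0, -1.0, 0.0]]
wrist_force: [-0.8, -0.7, -1.8]
opening: 41.9
```

{"fn": "send_rows", "kwargs": {
  "angular": [
    [0,0,0],
    [0,0,0],
    [0,0,0]
  ],
  "linear": [
    [0,0.0008,0],
    [0,0.0005,0],
    [0,0,0]
  ],
  "jaw": [0,0,0]
}}

```text
time: 8.0
position: [606.1, 115.5, 74.9]
tool_rot: [[0.985, 0.001, 0.17], [-0.17, -0.0, 0.985], [0.001, -1.0, 0.0]]
wrist_force: [0.7, -0.3, -2.4]
opening: 41.7
```

{"fn": "send_rows", "kwargs": {
  "angular": [
    [0,0,0],
    [0,0,0],
    [0,0,0]
  ],
  "linear": [
    [0,0.001,0],
    [0,0.001,0],
    [0,0,0]
  ],
  "jaw": [0,0,0]
}}

```text
time: 8.3
position: [606.5, 115.6, 75.0]
tool_rot: [[0.985, 0.003, 0.17], [-0.17, -0.001, 0.985], [0.003, -1.0, -0.0]]
wrist_force: [-0.9, -0.2, -1.6]
opening: 42.1
```

{"fn": "send_rows", "kwargs": {
  "angular": [
    [0,0,0],
    [0,0,0]
  ],
  "linear": [
    [0,0.002,0],
    [0,0.002,0]
  ],
  "jaw": [0,0]
}}

```text
time: 8.5
position: [606.9, 115.7, 74.7]
tool_rot: [[0.985, 0.005, 0.17], [-0.17, -0.002, 0.985], [0.005, -1.0, -0.002]]
wrist_force: [-7.0, -2.1, 19.9]
opening: 42.2
```

Contact at z≈74.8 (20 N up). I'll ease off, then release.

{"fn": "send_rows", "kwargs": {
  "angular": [
    [-0.005,0,0],
    [0,0,0]
  ],
  "linear": [
    [0,-0.0003,0],
    [0,0,0]
  ],
  "jaw": [0,0]
}}

```text
time: 8.7
position: [607.3, 116.0, 75.6]
tool_rot: [[0.985, 0.005, 0.17], [-0.17, -0.007, 0.985], [0.006, -1.0, -0.006]]
wrist_force: [-0.1, 0.4, -0.7]
opening: 42.1
```

{"fn": "send_rows", "kwargs": {
  "angular": [
    [0.006,0,0.006],
    [0,0,0],
    [0,0,0],
    [0,0,0],
    [0,0,0]
  ],
  "linear": [
    [0,0.0005,0],
    [0,0,0],
    [0,0,0],
    [0,0,0],
    [0,0,0]
  ],
  "jaw": [0,0.55,0.7,0.95,0.95]
}}

```text
time: 9.2
position: [607.5, 115.8, 73.7]
tool_rot: [[0.985, -0.001, 0.171], [-0.171, 0.001, 0.985], [-0.001, -1.0, 0.001]]
wrist_force: [-0.4, -0.5, 0.4]
opening: 81.2
```

{"fn": "send_rows", "kwargs": {
  "angular": [
    [0,0,0],
    [0,0,0],
    [0,0,0]
  ],
  "linear": [
    [0,0,0],
    [0,0,0],
    [0,0,0]
  ],
  "jaw": [0.95,0.95,0.95]
}}

```text
time: 9.5
position: [607.6, 115.8, 73.7]
tool_rot: [[0.985, -0.001, 0.171], [-0.171, 0.001, 0.985], [-0.001, -1.0, 0.001]]
wrist_force: [0.0, 0.8, -0.5]
opening: 81.1
```

```bash
python3 - <<'E'
from h import *
plan([606,115,170],80.3,20)
K,W=cal("wrist"); im,d=imaging.read_camera("wrist")
cv2.imwrite("pics/wrist4.png",cv2.resize(im[:,:,::-1],(768,576)))
E
```

```text
t 9.5 pos [607.6 115.8  73.7] d [-1.6 -0.8 96.3] ang left [-0.001 -0.002 -0.001] rows 5 open 81.1 F [ 0.   0.8 -0.5]
angular [[-0.0, -0.0, -0.0], [-0.0, -0.0, -0.0], [-0.0, -0.0, -0.0], [-0.0, -0.0, -0.0], [-0.0, -0.0, -0.0]] 
linear [[-0.0003, -0.0193, -0.0002], [-0.0003, -0.0193, -0.0002], [-0.0003, -0.0193, -0.0002], [-0.0003, -0.0193, -0.0002], [-0.0003, -0.0193, -0.0002]]
```

View pics/wrist4.png

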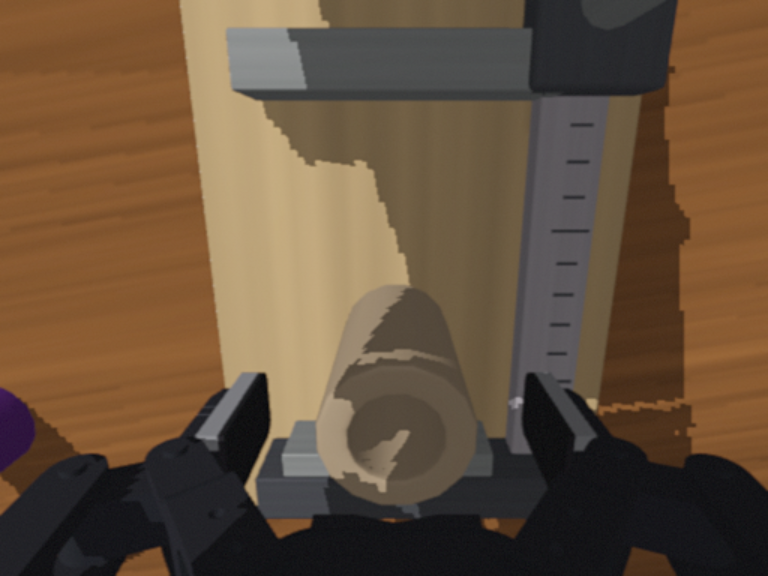

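The tube stands upright at (395,435) between the jaws, clear of both open fingers. I'll rise straight up.

{"fn": "send_rows", "kwargs": {
  "angular": [
    [0,0,0],
    [0,0,0],
    [0,0,0],
    [0,0,0],
    [0,0,0]
  ],
  "linear": [
    [0,-0.01,0],
    [0,-0.02,0],
    [0,-0.03,0],
    [0,-0.03,0],
    [0,-0.01,0]
  ],
  "jaw": [0.95,0.95,0.95,0.95,0.95]
}}

```text
time: 10.05
position: [606.4, 116.0, 177.6]
tool_rot: [[0.986, -0.004, 0.169], [-0.169, 0.001, 0.986], [-0.004, -1.0, 0.0]]
wrist_force: [-0.4, -0.2, 0.3]
opening: 81.1
```

```bash
python3 - <<'E'
from h import *
xc=np.array([-0.9857,0.1685,0]); yc=np.array([-0.1685,-0.9857,0]); o=np.array([525.4,138.2,0])
for n in ("top","wrist"):
    K,W=cal(n); im,d=imaging.read_camera(n); np.savez(n+"5.npz",im=im,d=d,K=K,W=W)
    cv2.imwrite(f"pics/{n}5.png",cv2.resize(im[:,:,::-1],(768,576)))
    P=cloud(K,W,d); Z=P[...,2]; X=(P-o)@xc; Y=(P-o)@yc
    m=(Z>84)&(Z<98)&(abs(X+80)<40)&(abs(Y-10)<40)
    if m.sum()>20: q=P[m]; print(n,"tube top",m.sum(),np.c_[X[m],Y[m],q[:,2]].min(0).round(1),np.c_[X[m],Y[m],q[:,2]].max(0).round(1))
    m=(Z>86)&(Z<102)&(abs(X-33)<25)&(abs(Y+55)<25)
    if m.sum()>10: q=P[m]; print(n,"knob",m.sum(),((q.min(0)+q.max(0))/2).round(1),np.ptp(q,0).round(1))
plan([502,197.6,170],-9.7,40)
E
```

```text
wrist tube top 1843 [-103.9  -12.1   84. ] [-60.8  30.4  92.4]
wrist knob 799 [500.8 196.4  90.5] [17.6 17.8  8.7]
t 10.15 pos [606.1 115.5 176.1] d [-104.1   82.1   -6.1] ang left [ 0.005  1.57  -0.003] rows 13 open 81.1 F [ 0.9 -0.4  0.1]
angular [[0.0, 0.121, -0.0], [0.0, 0.121, -0.0], [0.0, 0.121, -0.0], [0.0, 0.121, -0.0], [0.0, 0.121, -0.0]] 
linear [[-0.009, 0.0005, 0.0049], [-0.0095, 0.0005, 0.0038], [-0.0099, 0.0005, 0.0026], [-0.0101, 0.0005, 0.0014], [-0.0102, 0.0005, 0.0002]]
```

View pics/wrist5.png

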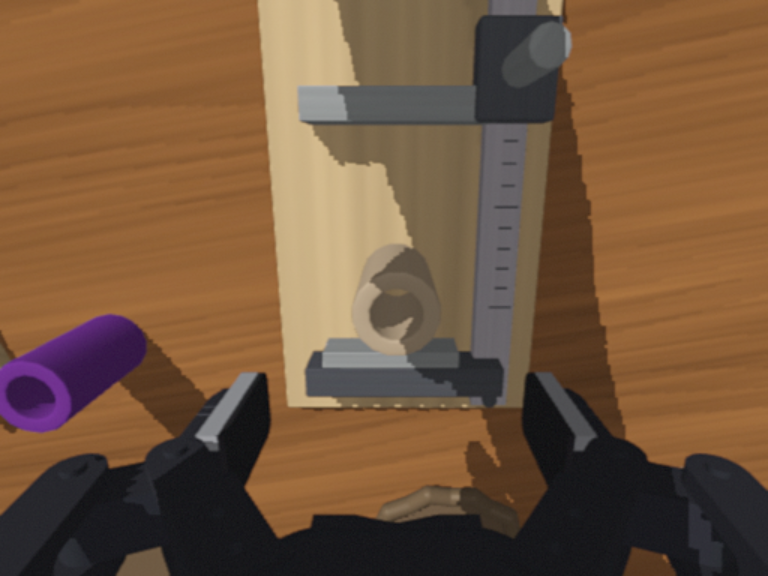

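The tube stands at caliper (−82, +9), inside the allowed window. The knob is at (501, 197). I'll move over it with the jaws along the beam, half open.

{"fn": "send_rows", "kwargs": {
  "angular": [
    [0,0.121,0],
    [0,0.121,0],
    [0,0.121,0],
    [0,0.121,0],
    [0,0.121,0]
  ],
  "linear": [
    [-0.009,0,0.005],
    [-0.009,0,0.004],
    [-0.01,0,0.003],
    [-0.01,0,0.001],
    [-0.01,0,0]
  ],
  "jaw": [0.8,0.7,0.6,0.5,0.5]
}}

```text
time: 10.65
position: [563.1, 144.1, 169.7]
tool_rot: [[0.695, -0.014, 0.719], [-0.719, -0.004, 0.695], [-0.007, -1.0, -0.013]]
wrist_force: [-0.4, -0.5, -0.1]
opening: 42.6
```

```bash
python3 - <<'E'
from h import *
plan([501.3,197,170],-9.7,40)
E
```

```text
t 10.65 pos [563.1 144.1 169.7] d [-61.8  52.9   0.3] ang left [ 0.016  0.937 -0.001] rows 8 open 42.6 F [-0.4 -0.5 -0.1]
angular [[0.002, 0.117, -0.0], [0.002, 0.117, -0.0], [0.002, 0.117, -0.0], [0.002, 0.117, -0.0], [0.002, 0.117, -0.0]] 
linear [[-0.0101, 0.0, -0.001], [-0.0099, 0.0, -0.0021], [-0.0096, 0.0, -0.0033], [-0.0092, 0.0, -0.0044], [-0.0086, 0.0, -0.0054]]
```

{"fn": "send_rows", "kwargs": {
  "angular": [
    [0.003,0.117,0],
    [0.003,0.117,0],
    [0.003,0.117,0],
    [0.003,0.117,0],
    [0.002,0.117,0]
  ],
  "linear": [
    [-0.01,0,-0.001],
    [-0.01,0,-0.002],
    [-0.01,0,-0.003],
    [-0.009,0,-0.004],
    [-0.009,0,-0.005]
  ],
  "jaw": [0.5,0.5,0.5,0.5,0.5]
}}

```text
time: 11.15
position: [519.5, 176.6, 162.7]
tool_rot: [[0.156, -0.014, 0.988], [-0.988, -0.003, 0.156], [0.001, -1.0, -0.015]]
wrist_force: [-0.3, 0.8, 0.5]
opening: 42.9
```

```bash
python3 - <<'E'
from h import *
plan([501.3,197,170],-9.7,20)
E
```

```text
t 11.15 pos [519.5 176.6 162.7] d [-18.2  20.4   7.3] ang left [0.014 0.326 0.003] rows 3 open 42.9 F [-0.3  0.8  0.5]
angular [[0.005, 0.109, 0.001], [0.005, 0.109, 0.001], [0.005, 0.109, 0.001]] 
linear [[-0.0077, -0.0024, -0.005], [-0.0071, -0.0024, -0.0058], [-0.0064, -0.0024, -0.0065]]
```

{"fn": "send_rows", "kwargs": {
  "angular": [
    [0.006,0.109,0],
    [0.005,0.109,0],
    [0.004,0.1,0],
    [0,0,0],
    [0,0,0]
  ],
  "linear": [
    [-0.008,-0.002,-0.005],
    [-0.007,0,-0.006],
    [-0.006,0,-0.006],
    [0,0,0],
    [0,0,0]
  ],
  "jaw": [0.5,0.5,0.5,0.5,0.5]
}}

```text
time: 11.65
position: [495.7, 196.0, 158.9]
tool_rot: [[-0.171, -0.01, 0.985], [-0.985, -0.009, -0.171], [0.011, -1.0, -0.008]]
wrist_force: [-0.2, 0.4, -0.7]
opening: 42.7
```

```bash
python3 - <<'E'
from h import *
plan([501.3,197,130],-9.7,20)
E
```

```text
t 11.65 pos [495.7 196.  158.9] d [  5.6   1.  -28.9] ang left [ 0.008 -0.002  0.011] rows 2 open 42.7 F [-0.2  0.4 -0.7]
angular [[0.004, -0.001, 0.005], [0.004, -0.001, 0.005]] 
linear [[-0.0011, 0.0144, 0.0028], [-0.001, 0.0144, 0.0027]]
```

{"fn": "send_rows", "kwargs": {
  "angular": [
    [0.008,0,0.01],
    [0,0,0],
    [0,0,0],
    [0,0,0]
  ],
  "linear": [
    [-0.001,0.014,0.006],
    [0,0.014,0],
    [0,0,0],
    [0,0,0]
  ],
  "jaw": [0.5,0.5,0.5,0.5]
}}

```text
time: 12.05
position: [502.8, 193.4, 128.7]
tool_rot: [[-0.166, -0.001, 0.986], [-0.986, -0.002, -0.166], [0.002, -1.0, -0.001]]
wrist_force: [-0.1, -0.2, 0.6]
opening: 42.6
```

```bash
python3 - <<'E'
from h import *
plan([501.3,197,75],-9.7,20)
K,W=cal("wrist"); im,d=imaging.read_camera("wrist")
P=cloud(K,W,d); Z=P[...,2]
m=(Z>82)&(Z<102)&(abs(P[...,0]-501)<25)&(abs(P[...,1]-197)<25)
q=P[m]; print("knob",m.sum(),((q.min(0)+q.max(0))/2).round(1),np.ptp(q,0).round(1))
cv2.imwrite("pics/wrist6.png",cv2.resize(im[:,:,::-1],(768,576)))
E
```

```text
t 12.05 pos [502.8 193.4 128.7] d [ -1.5   3.6 -53.7] ang left [0.001 0.003 0.002] rows 3 open 42.6 F [-0.1 -0.2  0.6]
angular [[0.0, 0.001, 0.001], [0.0, 0.001, 0.001], [0.0, 0.001, 0.001]] 
linear [[-0.0011, 0.0179, -0.0007], [-0.0011, 0.0179, -0.0007], [-0.0011, 0.0179, -0.0007]]
knob 870 [500.7 197.2  88.1] [17.4 18.  11.8]
```

View pics/wrist6.png

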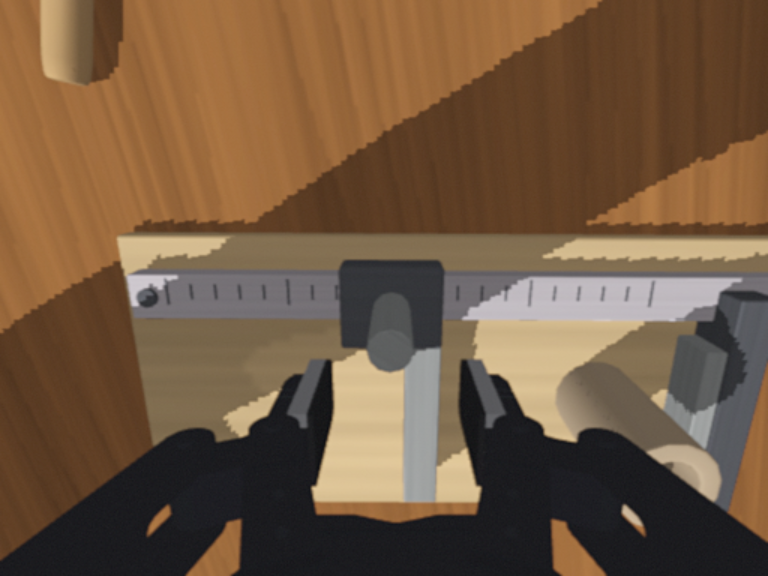

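The knob (390,350) lies between the two half-open fingers, and the tube is upright at right. Lowering to z≈75; the tips then clear the 44 mm block.

{"fn": "send_rows", "kwargs": {
  "angular": [
    [0,0,0],
    [0,0,0],
    [0,0,0],
    [0,0,0],
    [0,0,0]
  ],
  "linear": [
    [-0.004,0.014,-0.001],
    [0,0.014,0],
    [0,0.014,0],
    [0,0.008,0],
    [0,0,0]
  ],
  "jaw": [0.5,0.5,0.5,0.5,0.5]
}}

```text
time: 12.6
position: [503.7, 198.8, 76.6]
tool_rot: [[-0.165, 0.002, 0.986], [-0.986, -0.0, -0.165], [-0.0, -1.0, 0.002]]
wrist_force: [0.4, 0.1, -0.3]
opening: 42.3
```

```bash
python3 - <<'E'
from h import *
plan([501.3,197,75],-9.7,20)
E
```

```text
t 12.6 pos [503.7 198.8  76.6] d [-2.4 -1.8 -1.6] ang left [-0.002  0.004 -0.   ] rows 1 open 42.3 F [ 0.4  0.1 -0.3]
angular [[-0.002, 0.004, -0.0]] 
linear [[0.0021, 0.0016, -0.0021]]
```

{"fn": "send_rows", "kwargs": {
  "angular": [
    [-0.002,0.004,0],
    [0,0,0],
    [0,0,0],
    [0,0,0],
    [0,0,0]
  ],
  "linear": [
    [0.002,0,0.004],
    [0,0,0.004],
    [0,0,0.004],
    [0,0,0.004],
    [0,0,0.004]
  ],
  "jaw": [0.5,0.5,0.5,0.5,0.5]
}}

```text
time: 13.1
position: [521.1, 194.3, 77.0]
tool_rot: [[-0.167, -0.006, 0.986], [-0.986, 0.0, -0.167], [0.001, -1.0, -0.006]]
wrist_force: [-3.5, 2.1, -0.2]
opening: 42.8
```

```bash
python3 - <<'E'
from h import *
plan([588.4,182.1,75],-9.7,5)
E
```

```text
t 13.1 pos [521.1 194.3  77. ] d [ 67.3 -12.2  -2. ] ang left [0.006 0.001 0.001] rows 14 open 42.8 F [-3.5  2.1 -0.2]
angular [[0.0, 0.0, 0.0], [0.0, 0.0, 0.0], [0.0, 0.0, 0.0], [0.0, 0.0, 0.0], [0.0, 0.0, 0.0]] 
linear [[0.0001, 0.0001, 0.0049], [0.0001, 0.0001, 0.0049], [0.0001, 0.0001, 0.0049], [0.0001, 0.0001, 0.0049], [0.0001, 0.0001, 0.0049]]
```

Pushing at the drag force of about 4 N. Continuing along the beam.

{"fn": "send_rows", "kwargs": {
  "angular": [
    [0.005,0,0],
    [0,0,0],
    [0,0,0],
    [0,0,0],
    [0,0,0]
  ],
  "linear": [
    [0,0.001,0.005],
    [0,0,0.005],
    [0,0,0.005],
    [0,0,0.005],
    [0,0,0.005]
  ],
  "jaw": [0.5,0.5,0.5,0.5,0.5]
}}

```text
time: 13.6
position: [546.1, 190.0, 76.1]
tool_rot: [[-0.166, -0.003, 0.986], [-0.986, -0.001, -0.166], [0.002, -1.0, -0.003]]
wrist_force: [-4.4, 0.6, 0.9]
opening: 42.7
```

```bash
python3 - <<'E'
from h import *
plan([588.4,182.1,75],-9.7,5)
E
```

```text
t 13.6 pos [546.1 190.   76.1] d [42.3 -7.9 -1.1] ang left [0.003 0.002 0.002] rows 9 open 42.7 F [-4.4  0.6  0.9]
angular [[0.0, 0.0, 0.0], [0.0, 0.0, 0.0], [0.0, 0.0, 0.0], [0.0, 0.0, 0.0], [0.0, 0.0, 0.0]] 
linear [[0.0001, 0.0001, 0.0048], [0.0001, 0.0001, 0.0048], [0.0001, 0.0001, 0.0048], [0.0001, 0.0001, 0.0048], [0.0001, 0.0001, 0.0048]]
```

{"fn": "send_rows", "kwargs": {
  "angular": [
    [0.003,0.002,0],
    [0,0,0],
    [0,0,0],
    [0,0,0],
    [0,0,0]
  ],
  "linear": [
    [0,0.001,0.005],
    [0,0,0.005],
    [0,0,0.005],
    [0,0,0.005],
    [0,0,0.005]
  ],
  "jaw": [0.5,0.5,0.5,0.5,0.5]
}}

```text
time: 14.1
position: [573.2, 185.2, 75.2]
tool_rot: [[-0.169, 0.0, 0.986], [-0.986, -0.002, -0.169], [0.002, -1.0, 0.0]]
wrist_force: [-4.3, 1.4, 2.8]
opening: 42.8
```

```bash
python3 - <<'E'
from h import *
plan([600,180.1,75],-9.7,5)
E
```

```text
t 14.1 pos [573.2 185.2  75.2] d [26.8 -5.1 -0.2] ang left [-0.    -0.     0.002] rows 6 open 42.8 F [-4.3  1.4  2.8]
angular [[-0.0, -0.0, 0.0], [-0.0, -0.0, 0.0], [-0.0, -0.0, 0.0], [-0.0, -0.0, 0.0], [-0.0, -0.0, 0.0]] 
linear [[0.0001, 0.0, 0.0045], [0.0001, 0.0, 0.0045], [0.0001, 0.0, 0.0045], [0.0001, 0.0, 0.0045], [0.0001, 0.0, 0.0045]]
```

Tube contact is expected in about 9 mm, so I'll go slower.

{"fn": "send_rows", "kwargs": {
  "angular": [
    [0,0,0],
    [0,0,0],
    [0,0,0],
    [0,0,0],
    [0,0,0]
  ],
  "linear": [
    [0,0,0.002],
    [0,0,0.002],
    [0,0,0.002],
    [0,0,0.002],
    [0,0,0.002]
  ],
  "jaw": [0.5,0.5,0.5,0.5,0.5]
}}

```text
time: 14.6
position: [583.9, 183.4, 75.1]
tool_rot: [[-0.169, -0.0, 0.986], [-0.986, -0.002, -0.169], [0.002, -1.0, -0.0]]
wrist_force: [-5.2, 0.8, 2.1]
opening: 42.8
```

```bash
python3 - <<'E'
from h import *
plan([600,180.1,75],-9.7,5)
im,d=imaging.read_camera("wrist")
cv2.imwrite("pics/wrist7.png",cv2.resize(im[:,:,::-1],(768,576)))
E
```

```text
t 14.6 pos [583.9 183.4  75.1] d [16.1 -3.3 -0.1] ang left [ 0.    -0.001  0.002] rows 4 open 42.8 F [-5.2  0.8  2.1]
angular [[0.0, -0.0, 0.0], [0.0, -0.0, 0.0], [0.0, -0.0, 0.0], [0.0, -0.0, 0.0]] 
linear [[0.0001, 0.0, 0.0041], [0.0001, 0.0, 0.0041], [0.0001, 0.0, 0.0041], [0.0001, 0.0, 0.0041]]
```

View pics/wrist7.png

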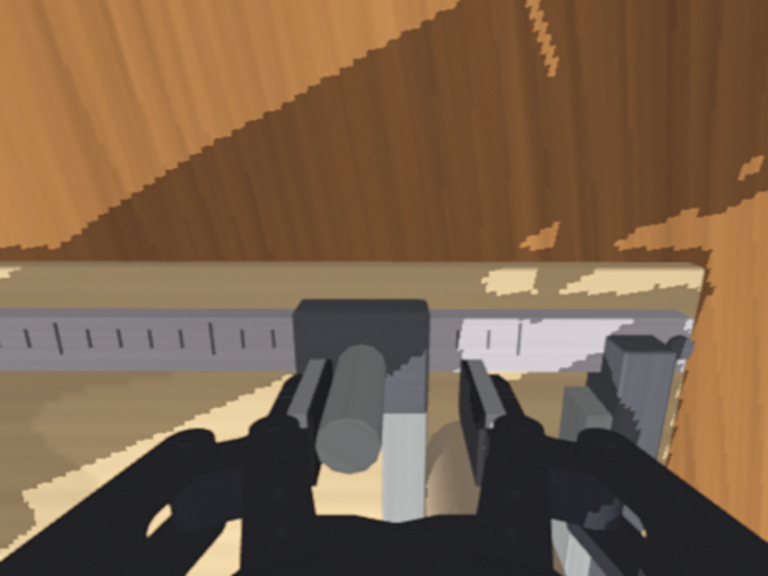

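The left finger pushes the knob (350,445); the jaw has just about reached the tube (455,470). Next: push the tube along towards the pad (about 20 mm).

{"fn": "send_rows", "kwargs": {
  "angular": [
    [0,0,0],
    [0,0,0],
    [0,0,0],
    [0,0,0],
    [0,0,0]
  ],
  "linear": [
    [0,0,0.002],
    [0,0,0.002],
    [0,0,0.002],
    [0,0,0.002],
    [0,0,0.002]
  ],
  "jaw": [0.5,0.5,0.5,0.5,0.5]
}}

```text
time: 15.15
position: [592.6, 181.9, 75.1]
tool_rot: [[-0.168, -0.004, 0.986], [-0.986, -0.002, -0.168], [0.003, -1.0, -0.003]]
wrist_force: [-5.4, 0.7, 3.0]
opening: 42.7
```

{"fn": "send_rows", "kwargs": {
  "angular": [
    [0,0,0],
    [0,0,0],
    [0,0,0]
  ],
  "linear": [
    [0,0,0.0015],
    [0,0,0.0015],
    [0,0,0.0015]
  ],
  "jaw": [0.5,0.5,0.5]
}}

```text
time: 15.45
position: [596.6, 181.2, 75.1]
tool_rot: [[-0.168, -0.005, 0.986], [-0.986, -0.002, -0.168], [0.003, -1.0, -0.004]]
wrist_force: [-4.6, 0.4, 2.4]
opening: 42.9
```

```bash
python3 - <<'E'
from h import *
plan([610,178.4,75],-9.7,5)
o=np.array([525.4,138.2,0]);xc=np.array([-0.9857,0.1685,0])
im,d=imaging.read_camera("wrist"); s=ctrl.read_state(); K,W=cal("wrist")
X=(np.array(s["position"])-o)@xc+21.35-9; print("face cal x ~",X-25)
cv2.imwrite("pics/wrist8.png",cv2.resize(im[:,:,::-1],(768,576)))
E
```

```text
t 15.45 pos [596.6 181.2  75.1] d [13.4 -2.8 -0.1] ang left [0.004 0.    0.003] rows 3 open 42.9 F [-4.6  0.4  2.4]
angular [[0.001, 0.0, 0.001], [0.001, 0.0, 0.001], [0.001, 0.0, 0.001]] 
linear [[0.0002, 0.0, 0.0045], [0.0002, 0.0, 0.0045], [0.0002, 0.0, 0.0045]]
face cal x ~ -75.97843009913626
```

View pics/wrist8.png

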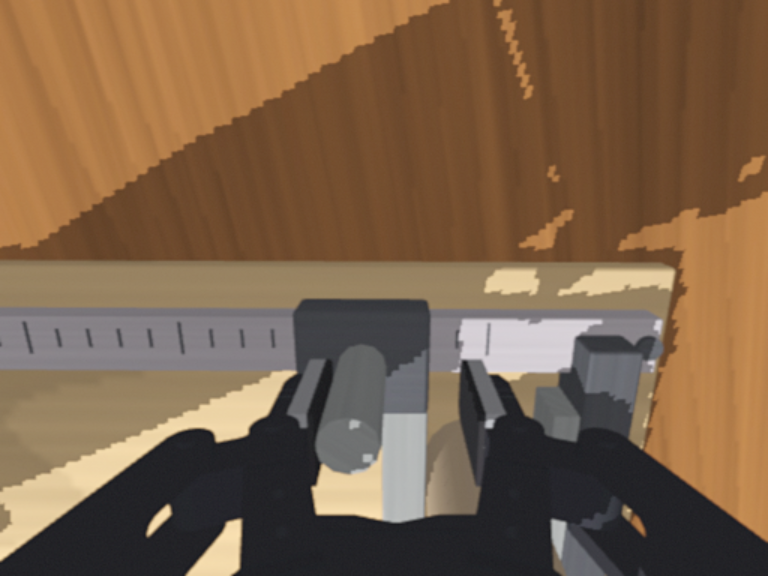

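{"fn": "send_rows", "kwargs": {
  "angular": [
    [0.004,0,0.003],
    [0,0,0]
  ],
  "linear": [
    [0,0,0.001],
    [0,0,0.001]
  ],
  "jaw": [0.5,0.5]
}}

```text
time: 15.7
position: [598.7, 180.9, 75.2]
tool_rot: [[-0.168, -0.0, 0.986], [-0.986, -0.0, -0.168], [0.0, -1.0, -0.0]]
wrist_force: [-5.0, 1.4, 2.1]
opening: 42.7
```

{"fn": "send_rows", "kwargs": {
  "angular": [
    [0,0,0],
    [0,0,0]
  ],
  "linear": [
    [0,0,0.0005],
    [0,0,0.0005]
  ],
  "jaw": [0.5,0.5]
}}

```text
time: 15.9
position: [599.3, 180.7, 75.1]
tool_rot: [[-0.168, -0.001, 0.986], [-0.986, -0.0, -0.168], [0.0, -1.0, -0.001]]
wrist_force: [-4.7, 0.8, 2.7]
opening: 42.7
```

{"fn": "send_rows", "kwargs": {
  "angular": [
    [0,0,0],
    [0,0,0]
  ],
  "linear": [
    [0,0,0.0005],
    [0,0,0.0005]
  ],
  "jaw": [0.5,0.5]
}}

```text
time: 16.1
position: [599.9, 180.6, 75.1]
tool_rot: [[-0.168, -0.002, 0.986], [-0.986, -0.0, -0.168], [0.0, -1.0, -0.002]]
wrist_force: [-5.0, 0.6, 1.7]
opening: 42.8
```

{"fn": "send_rows", "kwargs": {
  "angular": [
    [0,0,0],
    [0,0,0]
  ],
  "linear": [
    [0,0,0.0005],
    [0,0,0.0005]
  ],
  "jaw": [0.5,0.5]
}}

```text
time: 16.3
position: [600.6, 180.5, 75.1]
tool_rot: [[-0.167, -0.002, 0.986], [-0.986, -0.0, -0.167], [0.001, -1.0, -0.002]]
wrist_force: [-4.7, 0.6, 1.8]
opening: 42.8
```

{"fn": "send_rows", "kwargs": {
  "angular": [
    [0,0,0],
    [0,0,0]
  ],
  "linear": [
    [0,0,0.0005],
    [0,0,0.0005]
  ],
  "jaw": [0.5,0.5]
}}

```text
time: 16.5
position: [601.2, 180.4, 75.1]
tool_rot: [[-0.167, -0.003, 0.986], [-0.986, -0.0, -0.167], [0.001, -1.0, -0.003]]
wrist_force: [-4.3, 1.3, 1.4]
opening: 42.7
```

{"fn": "send_rows", "kwargs": {
  "angular": [
    [0,0,0],
    [0,0,0]
  ],
  "linear": [
    [0,0,0.0005],
    [0,0,0.0005]
  ],
  "jaw": [0.5,0.5]
}}

```text
time: 16.7
position: [601.6, 180.4, 75.1]
tool_rot: [[-0.167, -0.004, 0.986], [-0.986, -0.0, -0.167], [0.001, -1.0, -0.004]]
wrist_force: [-5.6, 1.9, 3.4]
opening: 42.8
```

{"fn": "send_rows", "kwargs": {
  "angular": [
    [0,0,0],
    [0,0,0]
  ],
  "linear": [
    [0,0,0.0005],
    [0,0,0.0005]
  ],
  "jaw": [0.5,0.5]
}}

```text
time: 16.9
position: [601.6, 180.4, 75.0]
tool_rot: [[-0.167, -0.006, 0.986], [-0.986, -0.001, -0.167], [0.001, -1.0, -0.005]]
wrist_force: [-5.9, 0.6, 2.6]
opening: 42.3
```

The position has stopped, so both jaws are now in contact. The force saturates with 0.5 mm rows, so I'll press with slightly bigger ones.

{"fn": "send_rows", "kwargs": {
  "angular": [
    [0,0,0],
    [0,0,0]
  ],
  "linear": [
    [0,0,0.0008],
    [0,0,0.0008]
  ],
  "jaw": [0.5,0.5]
}}

```text
time: 17.1
position: [601.8, 180.4, 75.0]
tool_rot: [[-0.166, -0.008, 0.986], [-0.986, -0.001, -0.166], [0.002, -1.0, -0.008]]
wrist_force: [-8.0, 1.5, 3.3]
opening: 43.1
```

{"fn": "send_rows", "kwargs": {
  "angular": [
    [0,0,0],
    [0,0,0]
  ],
  "linear": [
    [0,0,0.001],
    [0,0,0.001]
  ],
  "jaw": [0.5,0.5]
}}

```text
time: 17.3
position: [601.8, 180.4, 74.9]
tool_rot: [[-0.166, -0.012, 0.986], [-0.986, -0.001, -0.166], [0.003, -1.0, -0.012]]
wrist_force: [-6.6, 0.6, 4.0]
opening: 42.8
```

{"fn": "send_rows", "kwargs": {
  "angular": [
    [0.006,0,0.001],
    [0.006,0,0.001]
  ],
  "linear": [
    [0,0,0.001],
    [0,0,0.001]
  ],
  "jaw": [0.5,0.5]
}}

```text
time: 17.5
position: [601.9, 180.4, 75.0]
tool_rot: [[-0.165, -0.003, 0.986], [-0.986, -0.002, -0.165], [0.002, -1.0, -0.003]]
wrist_force: [-6.8, 1.1, 5.0]
opening: 42.5
```

{"fn": "send_rows", "kwargs": {
  "angular": [
    [0.003,0,0.001],
    [0.003,0,0.001]
  ],
  "linear": [
    [0,0,0.0015],
    [0,0,0.0015]
  ],
  "jaw": [0.5,0.5]
}}

```text
time: 17.7
position: [602.0, 180.4, 75.1]
tool_rot: [[-0.164, -0.002, 0.986], [-0.986, -0.001, -0.164], [0.002, -1.0, -0.002]]
wrist_force: [-7.8, 1.0, 4.7]
opening: 42.9
```

{"fn": "send_rows", "kwargs": {
  "angular": [
    [0.003,0.003,0.001],
    [0.003,0,0]
  ],
  "linear": [
    [0,0,0.002],
    [0,0,0.002]
  ],
  "jaw": [0.5,0.5]
}}

```text
time: 17.9
position: [602.3, 180.4, 75.1]
tool_rot: [[-0.166, -0.003, 0.986], [-0.986, -0.002, -0.166], [0.002, -1.0, -0.002]]
wrist_force: [-9.4, 0.6, 5.9]
opening: 42.4
```

```bash
python3 - <<'E'
from h import *
for n in ("top","scene"):
    im,d=imaging.read_camera(n)
    cr=im[120:330,70:230] if n=="top" else im[130:290,270:400]
    cv2.imwrite(f"pics/{n}9.png",cv2.resize(cr[:,:,::-1],None,fx=2.8 if n=="top" else 3.6,fy=2.8 if n=="top" else 3.6,interpolation=3))
print(ctrl.read_state()["wrist_force"])
E
```

```text
[-9.27754344  1.59433706  6.43726566]
```

View pics/scene9.png

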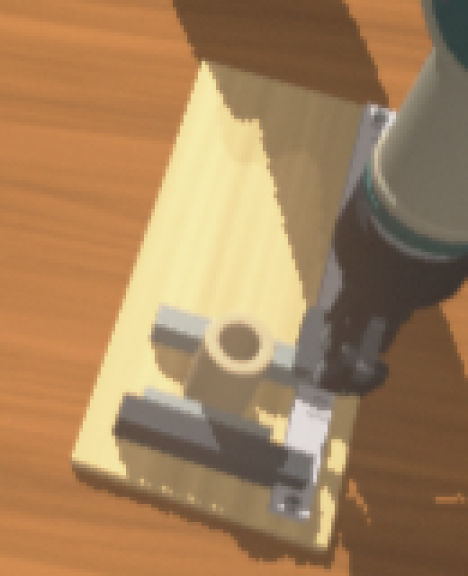

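View pics/top9.png

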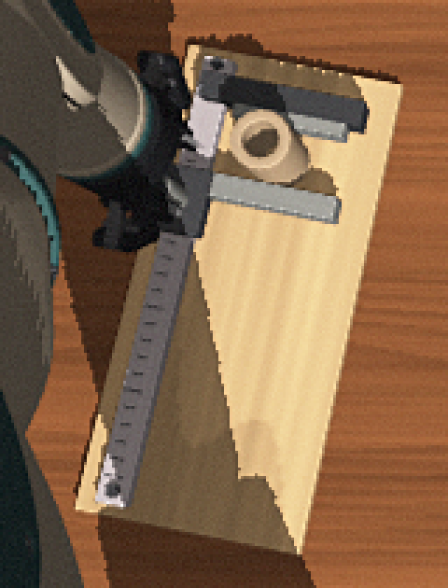

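Both views show the tube upright between the pad and the moving jaw, with the jaw visibly square. One slightly firmer press (to about 10–11 N at the knob, roughly 6–7 N nip), then I back off.

{"fn": "send_rows", "kwargs": {
  "angular": [
    [0.003,0,0],
    [0.003,0,0]
  ],
  "linear": [
    [0,0,0.0024],
    [0,0,0.0024]
  ],
  "jaw": [0.5,0.5]
}}

```text
time: 18.2
position: [602.4, 180.4, 75.0]
tool_rot: [[-0.165, -0.005, 0.986], [-0.986, -0.004, -0.165], [0.005, -1.0, -0.005]]
wrist_force: [-8.9, 1.8, 6.1]
opening: 42.5
```

{"fn": "send_rows", "kwargs": {
  "angular": [
    [0.002,0,0.002],
    [0.002,0,0]
  ],
  "linear": [
    [0,-0.0003,0.003],
    [0,0,0.003]
  ],
  "jaw": [0.5,0.5]
}}

```text
time: 18.4
position: [602.6, 180.4, 74.8]
tool_rot: [[-0.163, -0.012, 0.987], [-0.987, -0.004, -0.163], [0.006, -1.0, -0.011]]
wrist_force: [-10.3, 2.0, 8.2]
opening: 42.5
```

About 10.5 N at the knob (roughly 6 N nip). Backing the finger off gently to centre the knob between the fingers.

{"fn": "send_rows", "kwargs": {
  "angular": [
    [0,0,0],
    [0,0,0],
    [0,0,0],
    [0,0,0],
    [0,0,0]
  ],
  "linear": [
    [0,0,-0.001],
    [0,0,-0.002],
    [0,0,-0.003],
    [0,0,-0.003],
    [0,0,0]
  ],
  "jaw": [0.5,0.5,0.5,0.5,0.5]
}}

```text
time: 18.9
position: [598.9, 180.3, 75.8]
tool_rot: [[-0.165, -0.001, 0.986], [-0.986, -0.004, -0.165], [0.004, -1.0, -0.0]]
wrist_force: [0.3, -0.3, 0.2]
opening: 43.1
```

```bash
python3 - <<'E'
from h import *
plan([590.3,182.3,170],-9.7,20)
E
```

```text
t 18.9 pos [598.9 180.3  75.8] d [-8.6  2.  94.2] ang left [0.    0.004 0.004] rows 5 open 43.1 F [ 0.3 -0.3  0.2]
angular [[0.0, 0.001, 0.001], [0.0, 0.001, 0.001], [0.0, 0.001, 0.001], [0.0, 0.001, 0.001], [0.0, 0.001, 0.001]] 
linear [[-0.0, -0.0188, -0.0018], [-0.0001, -0.0188, -0.0018], [-0.0001, -0.0188, -0.0018], [-0.0001, -0.0188, -0.0018], [-0.0001, -0.0188, -0.0018]]
```

{"fn": "send_rows", "kwargs": {
  "angular": [
    [0,0.003,0.003],
    [0,0,0],
    [0,0,0],
    [0,0,0]
  ],
  "linear": [
    [0,0,-0.004],
    [0,0,-0.004],
    [0,0,0],
    [0,0,0]
  ],
  "jaw": [0.5,0.5,0.5,0.5]
}}

```text
time: 19.3
position: [591.2, 181.5, 76.1]
tool_rot: [[-0.169, 0.002, 0.986], [-0.986, -0.0, -0.169], [-0.0, -1.0, 0.002]]
wrist_force: [-0.5, -0.6, 0.7]
opening: 42.4
```

```bash
python3 - <<'E'
from h import *
plan([590.3,182.3,170],-9.7,20)
im,d=imaging.read_camera("wrist")
cv2.imwrite("pics/wrist10.png",cv2.resize(im[:,:,::-1],(768,576)))
E
```

```text
t 19.3 pos [591.2 181.5  76.1] d [-0.9  0.8 93.9] ang left [-0.002 -0.    -0.   ] rows 5 open 42.4 F [-0.5 -0.6  0.7]
angular [[-0.0, -0.0, -0.0], [-0.0, -0.0, -0.0], [-0.0, -0.0, -0.0], [-0.0, -0.0, -0.0], [-0.0, -0.0, -0.0]] 
linear [[-0.0001, -0.0188, -0.0002], [-0.0001, -0.0188, -0.0002], [-0.0001, -0.0188, -0.0002], [-0.0001, -0.0188, -0.0002], [-0.0001, -0.0188, -0.0002]]
```

View pics/wrist10.png

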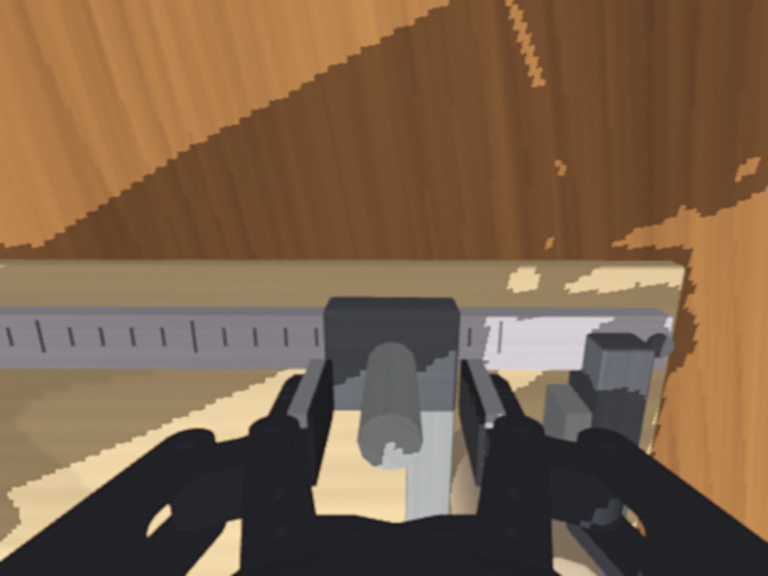

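The knob (390,430) stands free between the fingers. I'll rise straight up.

{"fn": "send_rows", "kwargs": {
  "angular": [
    [0,0,0],
    [0,0,0],
    [0,0,0],
    [0,0,0],
    [0,0,0]
  ],
  "linear": [
    [0,-0.01,0],
    [0,-0.02,0],
    [0,-0.03,0],
    [0,-0.03,0],
    [0,-0.02,0]
  ],
  "jaw": [0.5,0.5,0.5,0.5,0.5]
}}

```text
time: 19.85
position: [589.4, 181.0, 188.8]
tool_rot: [[-0.168, -0.004, 0.986], [-0.986, -0.002, -0.168], [0.003, -1.0, -0.004]]
wrist_force: [0.7, 0.2, 0.4]
opening: 42.6
```

{"fn": "send_rows", "kwargs": {
  "angular": [
    [0,0,0],
    [0,0,0],
    [0,0,0],
    [0,0,0]
  ],
  "linear": [
    [0,-0.02,-0.03],
    [0,-0.02,-0.03],
    [0,0,-0.03],
    [0,0,0]
  ],
  "jaw": [0.5,0.5,0.5,0.5]
}}

```text
time: 20.25
position: [501.2, 197.3, 237.1]
tool_rot: [[-0.17, 0.007, 0.985], [-0.985, 0.002, -0.17], [-0.003, -1.0, 0.007]]
wrist_force: [0.9, -0.5, 0.5]
opening: 42.8
```

```bash
python3 - <<'E'
from h import *
xc=np.array([-0.9857,0.1685,0]); yc=np.array([-0.1685,-0.9857,0]); o=np.array([525.4,138.2,0])
for n in ("top","scene","wrist"):
    K,W=cal(n); im,d=imaging.read_camera(n)
    cv2.imwrite(f"pics/{n}11.png",cv2.resize(im[:,:,::-1],(768,576)))
    P=cloud(K,W,d); Z=P[...,2]; X=(P-o)@xc; Y=(P-o)@yc
    for nm,m in (("tube top",(Z>86)&(Z<98)&(abs(X+103)<35)&(abs(Y-10)<35)),("movjaw",(Z>32)&(Z<48)&(X>-90)&(X<-40)&(Y>-25)&(Y<60))):
        if m.sum()>20: print(n,nm,m.sum(),[np.percentile(a[m],[1,99]).round(1).tolist() for a in (X,Y,Z)])
        if nm=="movjaw" and m.sum()>20: print(cv2.minAreaRect(np.c_[X[m],Y[m]].astype(np.float32)))
print(ctrl.read_state()["time"],ctrl.read_state()["position"])
E
```

```text
top tube top 262 [[-123.7, -82.1], [-12.1, 29.2], [86.7, 97.3]]
top movjaw 388 [[-86.8, -62.7], [-24.2, 58.7], [33.7, 46.0]]
((-76.28491973876953, 17.413175582885742), (84.74305725097656, 27.140605926513672), 89.6039047241211)
scene tube top 209 [[-123.1, -81.1], [-13.3, 28.0], [86.5, 96.4]]
scene movjaw 136 [[-80.0, -60.7], [-24.4, 59.3], [32.7, 44.0]]
((-74.20114135742188, 17.507917404174805), (84.88685607910156, 26.99221420288086), 89.6031265258789)
wrist tube top 1038 [[-122.0, -80.6], [-12.7, 28.4], [86.2, 92.0]]
wrist movjaw 1239 [[-88.2, -61.4], [-24.3, 57.9], [32.9, 46.1]]
((-75.45994567871094, 17.436931610107422), (84.8589859008789, 28.61066436767578), 89.62850952148438)
20.4 [505.96785728 196.12102376 236.53510976]
```

View pics/scene11.png

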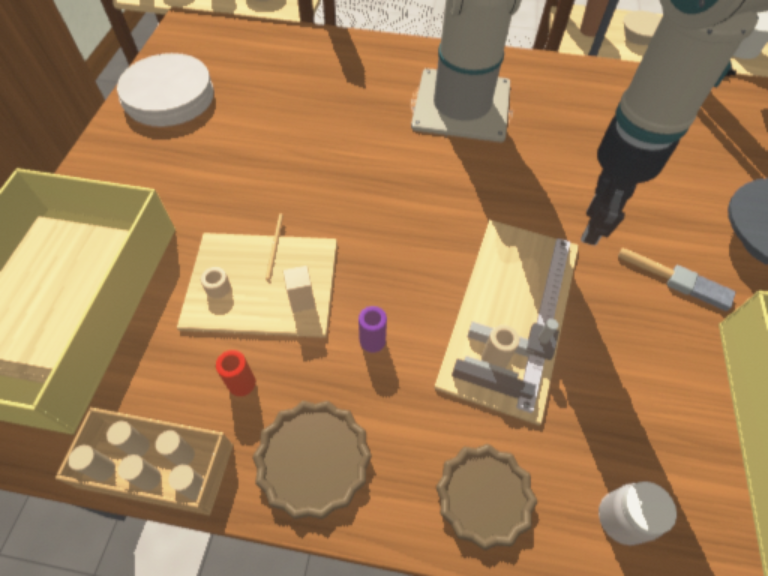

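View pics/wrist11.png

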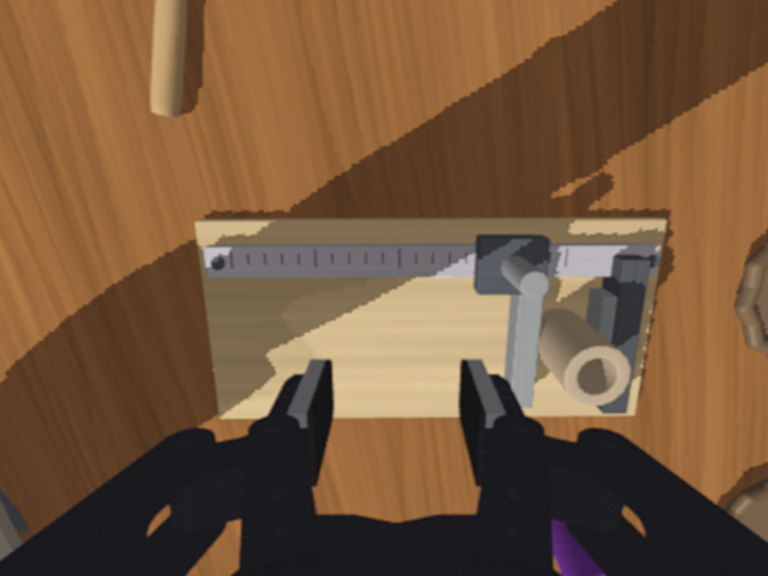

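View pics/top11.png

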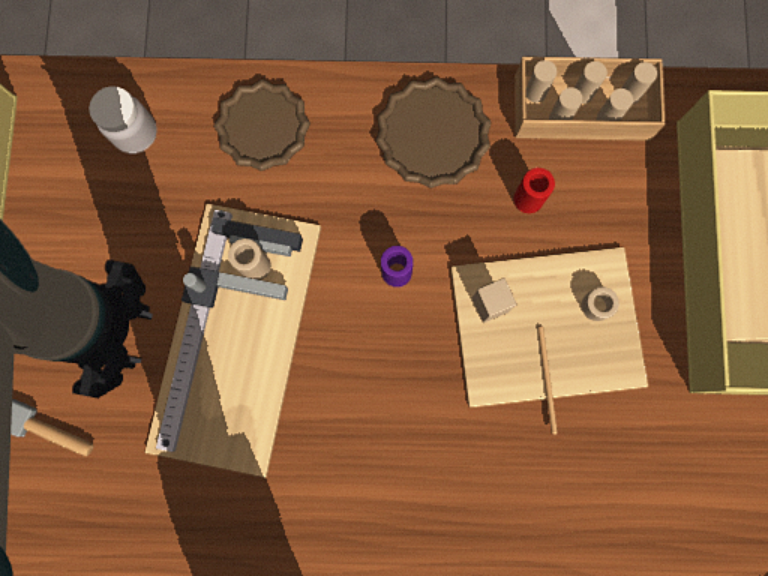

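The tube (top at 245,257 in the top view) stands upright, spanning −123 to −81 between the pad (−124.5) and the jaw face. The post (495,300), stub (602,303) and stylus (545,375) are where they were. Settling, then handing in.

{"fn": "send_rows", "kwargs": {
  "angular": [
    [0,0,0],
    [0,0,0],
    [0,0,0]
  ],
  "linear": [
    [0,0,0],
    [0,0,0],
    [0,0,0]
  ],
  "jaw": [0.5,0.5,0.5]
}}

```text
time: 20.7
position: [508.2, 195.0, 235.8]
tool_rot: [[-0.177, 0.011, 0.984], [-0.984, 0.002, -0.177], [-0.004, -1.0, 0.01]]
wrist_force: [-0.1, -0.5, -0.3]
opening: 42.4
```

```bash
python3 -c "
from h import *
s=ctrl.read_state(); print(s['time'],np.abs(s['qd']).max(),s['wrist_force']); print(ctrl.hand_in())"
```

```text
20.7 0.010574375468048283 [-0.12295562 -0.54906996 -0.25876112]
the job is handed in; nothing more can be done
None
```

I stood the tall tube upright on the caliper's board and let go of it. I then pushed the moving jaw closed by its knob until the tube was held between both jaws, backed off and handed in at 20.7 s.

**Placing:** The tube first stood at about (−82, +9) mm in the caliper's frame. It touched down at about 20 N, harder than I meant; I eased that off before letting go.

**Nip:** I pushed the knob to about 10.5 N. Less the 4 N slider drag, that is roughly 6 N on the tube. I can't measure the grip left after backing off. The slider only holds against about 4 N, so I expect about 4 N.

**Last checks:**
- **Tube:** all three cameras show it upright. It spans about −123 to −81 mm, between the pad (about −124.5 mm) and the moving jaw's face (about −81 mm). The views differ by 1 to 2 mm, which is within the calibration.
- **Jaw squareness:** the jaw measured about 89.6° in each view, so square within what I can see. That 0.4° is about 0.007 rad, against the 0.025 rad limit.
- **Other things:** the post, stub, stylus and the purple and red tubes look unmoved in the camera views.
- **Robot:** it was clear of everything, with no contact force at the wrist.

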